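Press the name plates onto the club's award plaques and rack them

ROBOT

A 7-joint arm with a two-finger parallel gripper is mounted at the origin on the work surface. World frame = base frame: x ahead of the robot, y to its left, z up, the work surface at z = 0. Lengths are in m, angles in rad, forces in N, time in s.
With the tool pointing down it reaches from about 0.35 to 0.9 m from the base axis. Payload 8.1 kg.
Tool frame: the origin (TCP) lies on the centre line of the jaws, within the pads' length; the fingertips stand r.nose_length ahead of it and the grasp point (between the pads) is the TCP (r.nose_length is the distance from the TCP to the fingertips, in m); z points along the fingers, y is the line along which they close (so a half turn about z gives the same grasp; the last joint's range is limited). The gripper opens to 85 mm and grips with 20 to 120 N. Pads are 22 mm wide; open, the fingers measure 114 mm over their backs; the gripper's body (76 mm by 85 mm) begins 54 mm behind the grasp point. The pads swing forward as they close: fully open they stand 13 mm farther back than shut.
Start: joints at [-1.328, 0.434, 0.025, 1.573, -0.012, 1.134, -0.075], TCP at [0.212, 0.588, 0.25] pointing down, gripper open.
Joint ranges: [-2.62, 2.62], [-0.44, 2.09], [-1.27, 1.32], [0.08, 2.57], [-1.32, 4.46], [0.12, 2], [-2.74, 2.74]. Speed limits (rad/s): [2.22, 2.22, 3.01, 3.01, 3.14, 3.14, 3.14].

INTERFACE

Orientations are given as a unit quaternion [w, x, y, z].
In Python, from station import r gives the robot as it stands. The module is installed in compiled form; this text tells all that it offers.
- The arm moves only by the tool servo_tool, never from a script. Its argument "increments" is text: rows parted by semicolons, each of 5 numbers parted by spaces: the shift along the tool's x, y, z normalised to -1 to 1, where 1 is 20 cm, then the turn about the tool's z normalised to -1 to 1, where 1 is 45 degrees, then the opening, from -1 (shut) to 1 (fully open). A call has 1 to 12 rows; each row shifts and turns the commanded pose from where the row before left it, along the tool's axes as they then stand; what a row does not reach is not made up. A row lasts 1/8 s, in which the tool goes at most 62.5 mm and 10.7 degrees, less where a joint would pass 70% of its speed; a pose out of reach is approached as far as the arm can. A call with a number of a shift or a turn outside -1 to 1 is refused whole. A call with a gripper value outside its range is refused whole. The fingers move at their own pace and stop on an object; "grip_force" is the grip in N (left out, the last holds). Time passes only in rows, so rows that do not move let the fingers close. It gives the time, the measured TCP pose, the force, the opening and the grip force at its end, in the units of the state.
- r.get_obs(): the state, without advancing time (a new reading comes with each control period).
- r.get_image(name): name is "scene" or "top"; returns a dict with "image" (480x640x3 uint8, red, green, blue), "fx", "fy", "cx", "cy" (pixels), "k1" (the pictures are not rectified: a ray, as slopes to the right and down, at radius r is drawn at 1 + k1 r^2 times it, then the intrinsics apply), "world_from_camera" (4x4, takes a point from camera to world coordinates). Camera axes: x right, y up, looking along -z (the intrinsics and any distortion apply to the point x, -y, -z); pixel columns grow to the right and rows downward; lengths in m; the calibration is good to about 2 mm. A picture is of the moment at which its call begins. There is no depth.
- r.hand_in(): hands the job in; it is judged then, once.
The state is a dict: "t": time; "qpos": joint angles; "dq": joint speeds; "tau": joint torques, N m; "eef_pos": TCP position; "ee_rot": TCP orientation; "ft_force": force on the tool from outside, world axes, zero at the start; "wrist_torque": the same for the moment, N m; "finger_gap": finger opening in m; "gripper_force": force on a finger pad.
Only numpy, scipy, OpenCV 4.12 (cv2) and the standard library are available. Lean on these libraries where they do the work, as an engineer would, in place of code of your own. Each camera call takes 0.05 s, during which the arm holds its last target. There are 200 camera calls.

TASK

Bond the name plates to the award plaques: lay every plaque flat on the press bed, plate up, squarely on a marked place of its own, then pull the press's sprung lever all the way down to its stop, pause there, and ease it slowly back up until it is home, never letting it spring back. Then lay all the plaques flat on the sloping rack, plates up, side by side, and swing the rack's keeper bar over them until it is fully shut past its click stop. Leave the trophy cup, the phone and the stapler alone.

Things in the scene. Friction and masses are not known exactly. Their poses are not given: they have to be found in the camera images.
- press: fixed bench lever press: bed block 130 (x) x 330 (y) x 30 mm high, with a back stop rail 12 mm high at x = 38 mm. Origin on the table under the middle place; x points from the bed to the lever's hinge (along y through (120, 0, 70) mm). Posts 85 mm high at y +-172. The lever is a U frame, arms at y +-158, carrying a platen with three pads, 120 mm from the hinge, and a crossbar handle.
- lever (a joint): angle of the press lever, rad: 0 = raised (home, held there by its spring), grows as the handle is pulled towards the bed's -x side and down, 1.55 = stop, pads on the plaques. The handle needs about 4 N at first and 12 N at the stop.
- lever_handle (a point): middle of the crossbar handle (sleeve 22 mm thick, 130 mm long, along press y). In the press frame, with lever angle q and t = 1.55 - q: x = 120 - 220 cos t + 20 sin t, z = 70 + 220 sin t + 20 cos t mm, so it goes from (135, 0, 290) to (-100, 0, 90).
- place0 (a point): centre of one of the three marked places of the press bed (dark rubber patches 66 x 46 mm, long side along the press's x, 110 mm apart along its y), at the height of the bed's top, 30 mm above the table
- place1 (a point): centre of one of the three marked places of the press bed (dark rubber patches 66 x 46 mm, long side along the press's x, 110 mm apart along its y), at the height of the bed's top, 30 mm above the table
- place2 (a point): centre of one of the three marked places of the press bed (dark rubber patches 66 x 46 mm, long side along the press's x, 110 mm apart along its y), at the height of the bed's top, 30 mm above the table
- ramp: the slope of the wooden rack, fixed: 130 (x) x 250 mm (y) clear inside low rims of 12 mm; its x points up the slope (0.26 rad above level, away from the robot) and its z square out of it. Origin at the centre of the slope's upper surface, 50 mm above the table.
- keeper (a joint): angle of the keeper bar, rad: 0 = shut, 2.0 = leaning fully back; the click stop is felt at about 0.2 to 0.1 and the bar is shut beyond it. The hinge runs along ramp y through ramp (58, 0, 12) mm.
- keeper_mid (a point): middle of the keeper's round steel crossbar (10 mm thick, 280 mm long along ramp y), 80 mm from its hinge. With keeper angle q and t = q + 0.215 it is at ramp x = 58 - 80 cos t, z = 12 + 80 sin t mm; shut, at (-20, 0, 29), just over the plaques (20 mm).
- slot0 (a point): suggested resting point for the underside centre of a plaque on the rack's slope (three of them, 75 mm apart along ramp y)
- slot1 (a point): suggested resting point for the underside centre of a plaque on the rack's slope (three of them, 75 mm apart along ramp y)
- slot2 (a point): suggested resting point for the underside centre of a plaque on the rack's slope (three of them, 75 mm apart along ramp y)
- plaque0: award plaque: dark wooden block 60 (its x) x 40 (y) x 20 mm (z) with a brass name plate lying on its top face (+z); 60 g. Origin at the centre of its underside. 2 or 3 plaques are present; all are alike.
- plaque1: award plaque: dark wooden block 60 (its x) x 40 (y) x 20 mm (z) with a brass name plate lying on its top face (+z); 60 g. Origin at the centre of its underside. 2 or 3 plaques are present; all are alike.
- plaque2: award plaque: dark wooden block 60 (its x) x 40 (y) x 20 mm (z) with a brass name plate lying on its top face (+z); 60 g. Origin at the centre of its underside. 2 or 3 plaques are present; all are alike.
- cup: small steel trophy cup, 72 mm across, 110 mm high; leave alone. Origin under its centre.
- phone: black phone 110 x 52 x 11 mm; leave alone. Origin under its centre.
- stapler: stapler 130 x 36 x 51 mm; leave alone. Origin under its centre.
Mind the look-alikes: they are no part of the job. Leave any blue or white look-alike of the plaque1 alone.

How it is judged:
By the outcome, as a careful person would: the job done as asked, in the order asked, and still so for the second after the job is handed in, with the robot touching nothing.
Of plaque0, plaque1, plaque2 only 2 to 3 are there at a start; the rules pass over those that are not, and their reading is None.
At some moment in a run one of plaque0, plaque1, plaque2 may be knocked a few centimetres aside while the robot is not near it.
It also fails if it takes over 210 s, if anything falls off the work surface, if the arm or the gripper's body presses on something with over 40 N, if the wrist force passes 120 N, or if a joint passes its speed limit or range.

## Working session

There is one attempt and no reset: what is moved stays moved. The work goes in short steps, Python scripts to look and compute and a tool call to move; the robot and the scene stay as the last step left them, time stands still between calls to the robot, and variables do not carry over. Pictures are saved under pics/ and viewed, at most 14 in all, crops included, and the job is handed in when it is done.

Besides the shell and the picture viewer there is one more tool, called after ">>>" by a JSON object that holds its "name" and its "arguments", one argument or row to a line. servo_tool: Moves the arm, as the interface text tells. Scaled input: -1 to 1 covers 20 cm each way for a shift and 45 degrees each way for a turn. Its arguments: {"type":"object","properties":{"increments":{"type":"string"},"grip_force":{"type":"number"}},"required":["increments"]}

```bash
mkdir -p pics; python3 - <<'E'
from station import r
import cv2,pickle
print(r.nose_length,r.get_obs())
d={}
for n in("scene","top"):
    i=r.get_image(n);cv2.imwrite(f"pics/{n}0.png",i["image"][:,:,::-1]);d[n]=i
    print({k:v for k,v in i.items() if k!="image"})
E
```

```text
0.019 {'t': 0.0, 'qpos': array([-1.32761571,  0.43523362,  0.02498029,  1.57409134, -0.01162003,
        1.13395836, -0.07510561]), 'dq': array([-0.00050686, -0.00047073, -0.00104103,  0.00101865, -0.00049022,
       -0.00056576, -0.00112512]), 'tau': array([-6.22932348e-04, -6.70466495e+01,  1.02484770e+00, -3.16209376e+01,
        1.56062323e-02,  1.24873349e-02,  2.08225475e-05]), 'eef_pos': array([0.21172404, 0.5875575 , 0.24952162]), 'ee_rot': array([-7.04167729e-05,  1.72074801e-01,  9.85083583e-01, -7.69488837e-04]), 'ft_force': array([ 0.39732499, -0.48612579,  0.02786843]), 'wrist_torque': array([-0.00351011, -0.00556132, -0.00698085]), 'gripper_force': 0.0, 'finger_gap': 0.08544244467743738}
{'fx': 564.6565156691433, 'fy': 564.6565156691433, 'cx': 321.52768691284683, 'cy': 238.01859806325794, 'k1': -0.09580632401403752, 'world_from_camera': array([[ 0.90730688, -0.22444453,  0.35555432,  1.0863794 ],
       [ 0.42009039,  0.5197597 , -0.74389107, -1.04791806],
       [-0.01784052,  0.82430244,  0.56586854,  0.93324454],
       [ 0.        ,  0.        ,  0.        ,  1.        ]])}
{'fx': 542.5605253703729, 'fy': 542.5605253703729, 'cx': 309.0202011874086, 'cy': 237.8571607469942, 'k1': -0.03738825191942688, 'world_from_camera': array([[-0.00739387,  0.98668805, -0.1624562 ,  0.35727819],
       [-0.99995828, -0.00642413,  0.00649376, -0.08142475],
       [ 0.00536367,  0.16249744,  0.98669439,  1.72469354],
       [ 0.        ,  0.        ,  0.        ,  1.        ]])}
```

View pics/scene0.png

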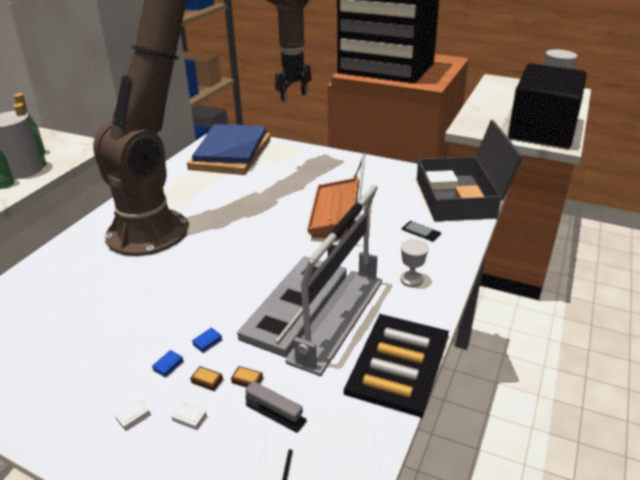

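View pics/top0.png

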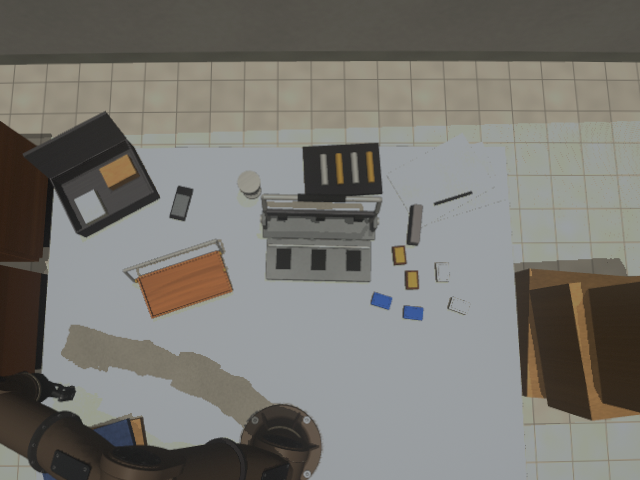

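Two brass-topped plaques are visible, at top (399,255) and (412,280), scene (206,377) and (247,376). The blue pair at top (381,300), (413,313) and the white pair at (442,271), (459,305) are look-alikes. The press places are at top (284,259), (318,260), (353,260), and the rack is around (185,283). Next come enlarged crops to confirm and measure.

```bash
cat >h.py <<'E'
import numpy as np,cv2
from station import r
from scipy.optimize import least_squares
def img(n): return r.get_image(n)
def proj(c,P):
    P=np.atleast_2d(P);W=c["world_from_camera"];p=(P-W[:3,3])@W[:3,:3]
    x=p[:,0]/-p[:,2];y=-p[:,1]/-p[:,2];s=1+c["k1"]*(x*x+y*y)
    return np.c_[c["fx"]*x*s+c["cx"],c["fy"]*y*s+c["cy"]]
def ray(c,uv):
    d=(np.array(uv,float)-[c["cx"],c["cy"]])/[c["fx"],c["fy"]];q=d.copy()
    for _ in range(20): q=d/(1+c["k1"]*(q@q))
    W=c["world_from_camera"];return W[:3,3],W[:3,:3]@np.array([q[0],-q[1],-1])
def atz(c,uv,z):
    o,d=ray(c,uv);return o+d*(z-o[2])/d[2]
def tri(c1,u1,c2,u2):
    A=np.zeros((3,3));b=np.zeros(3);L=[]
    for c,u in((c1,u1),(c2,u2)):
        o,d=ray(c,u);d=d/np.linalg.norm(d);M=np.eye(3)-np.outer(d,d);A+=M;b+=M@o;L.append((M,o))
    p=np.linalg.solve(A,b);return p,[np.linalg.norm(M@(p-o)) for M,o in L]
def crop(im,x,y,w,h,k):
    a=cv2.resize(im[y:y+h,x:x+w,::-1],None,fx=k,fy=k,interpolation=cv2.INTER_CUBIC)
    st=10
    for u in range((x//st+1)*st,x+w,st):
        cv2.line(a,((u-x)*k,0),((u-x)*k,6),(0,255,0),1)
        if u%20==0: cv2.putText(a,str(u),((u-x)*k+2,14),0,.4,(0,255,0),1)
    for v in range((y//st+1)*st,y+h,st):
        cv2.line(a,(0,(v-y)*k),(6,(v-y)*k),(0,255,0),1)
        if v%20==0: cv2.putText(a,str(v),(8,(v-y)*k+4),0,.4,(0,255,0),1)
    return a
E
python3 - <<'E'
from h import *
t=img("top");s=img("scene")
cv2.imwrite("pics/c1.png",np.vstack([crop(t["image"],250,185,160,100,5)]))
cv2.imwrite("pics/c2.png",crop(s["image"],230,170,160,200,3))
a=crop(t["image"],370,235,100,75,4);b=crop(s["image"],145,320,133,75,3)
b=cv2.copyMakeBorder(b,0,75,0,1,0);cv2.imwrite("pics/c3.png",np.hstack([a,b]))
a=crop(t["image"],118,235,120,90,3);b=crop(s["image"],300,150,80,100,5)
a=cv2.copyMakeBorder(a,0,230,0,0,0);cv2.imwrite("pics/c4.png",np.hstack([a,b]))
E
```

```text
(no output)
```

View pics/c1.png

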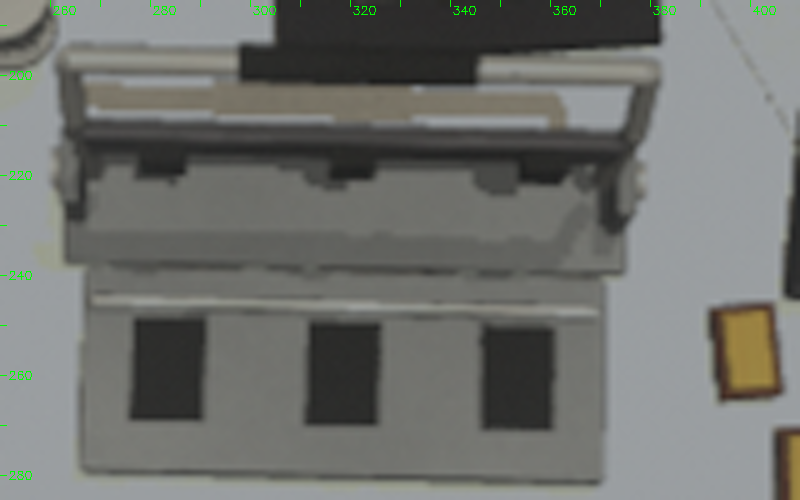

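View pics/c2.png

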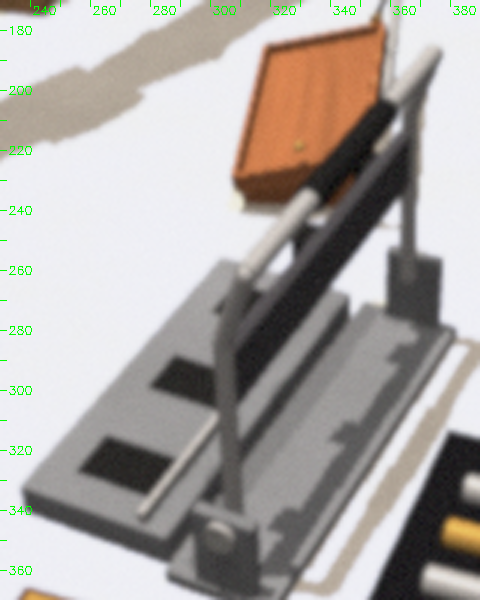

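View pics/c3.png

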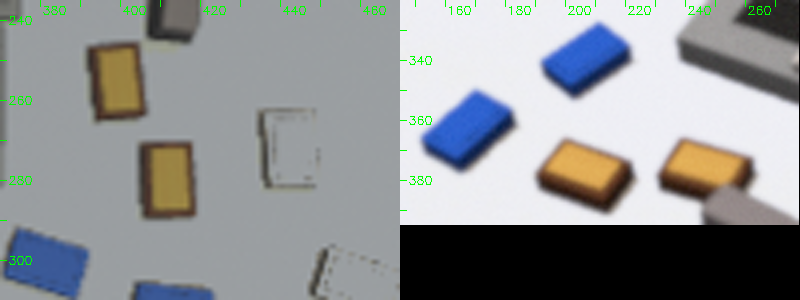

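View pics/c4.png

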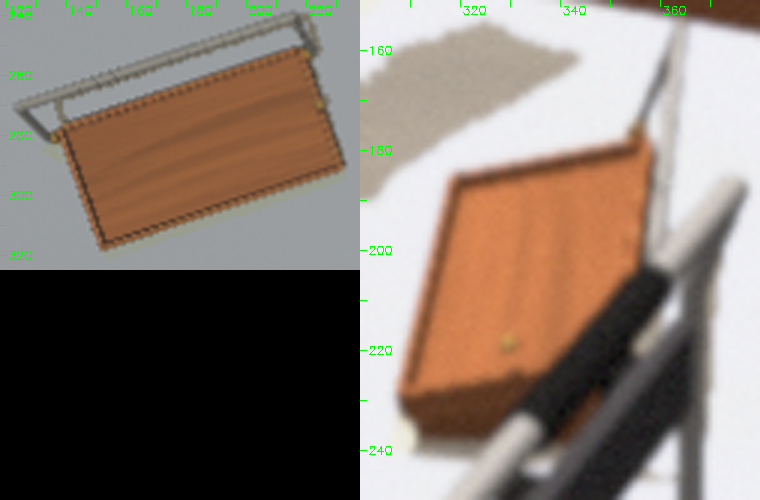

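Confirmed: there are two real plaques, dark wood with brass plates up. A is at top (400,255.5), beside the stapler, and B is at top (413,279.6). The blue and white blocks are the look-alikes and stay put. Now triangulating.

```bash
python3 - <<'E'
from h import *
np.set_printoptions(precision=4,suppress=True)
t=img("top");s=img("scene")
for n,a,b in [("A",(400.1,255.5),(247.7,374.3)),("B",(413.1,279.6),(208,375.7)),("bedFR",(370.4,281.8),(237.3,333.3)),("bedFL",(266,279.2),(305,256.7)),("patchR",(353.5,260.6),(273,325)),("rackFR",(233.3,290),(308.8,227.6)),("rackFL",(151.3,318),(318.4,185.6)),("rackBL",(138.7,277.7),(359,180))]:
    print(n,*tri(t,a,s,b))
for n,uv,z in [("A",(400.1,255.5),.02),("B",(413.1,279.6),.02),("p2",(283.7,259),.03),("p1",(318.6,259.8),.03),("p0",(353.5,260.6),.03),("bFR",(370.4,281.8),.03),("bFL",(266,279.2),.03)]:
    print(n,atz(t,uv,z))
for nm,C in [("A",[(394.75,247.75),(403.75,247),(405.75,263),(396.5,264.5)]),("B",[(407.75,271.5),(417.75,271),(418.5,287.75),(408.5,288.25)])]:
    P=np.array([atz(t,c,.02) for c in C]);e=(P[0]+P[1]-P[2]-P[3])/2;w=(P[0]+P[3]-P[1]-P[2])/2
    print(nm,"centre",P.mean(0),"long axis deg",np.degrees(np.arctan2(e[1],e[0])),np.linalg.norm(e),"short-90",np.degrees(np.arctan2(w[1],w[0]))-90,np.linalg.norm(w))
# press fit x,y,yaw,z
X=[];U=[];T=[]
for i,c in enumerate([[(135,319),(206,320),(203,420),(130,420)],[(309,322),(381,323),(377,425),(305,425)],[(482,325),(552,326),(553,430),(482,430)]]):
    for k,(u,v) in enumerate(c):
        X.append((33 if k<2 else -33,110*(1-i)+(23 if k in(0,3) else -23),30));U.append((u/5+250,v/5+185));T.append(0)
X+=[(-65,-165,30),(-65,165,30)]*2+[(-33,-110+23,30),(-33,-110-23,30),(33,-110-23,30)]
U+=[(370.4,281.8),(266,279.2),(237.3,333.3),(305,256.7),(266,315.3),(256.3,327.3),(281,334.7)];T+=[0,0,1,1,1,1,1]
X=np.array(X)/1e3;U=np.array(U);T=np.array(T)
def f(p,full=False):
    c,q=np.cos(p[2]),np.sin(p[2]);W=np.c_[p[0]+c*X[:,0]-q*X[:,1],p[1]+q*X[:,0]+c*X[:,1],X[:,2]+p[3]]
    return (np.where(T[:,None]==0,proj(t,W),proj(s,W))-U)
o=least_squares(lambda p:f(p).ravel(),[.6,-.1,0,0],loss="soft_l1");print("press x y yaw dz",o.x);print(f(o.x).round(1).tolist())
# ramp fit: outer rim corner tops: margin m
R=np.array([(-65,-125),(-65,125),(65,-125),(65,125)])
sg=np.sign(R)
obs=[(0,0,(233.3,290)),(0,1,(151.3,318)),(0,2,(219,250)),(0,3,(138.7,277.7)),(1,0,(308.8,227.6)),(1,1,(318.4,185.6)),(1,3,(359,180))]
def g(p):
    m=p[3];a=.26;L=np.c_[R+sg*m*1e3,np.full(4,12.)]/1e3
    Z=np.array([[np.cos(p[2]),-np.sin(p[2]),0],[np.sin(p[2]),np.cos(p[2]),0],[0,0,1]])@np.array([[np.cos(a),0,-np.sin(a)],[0,1,0],[np.sin(a),0,np.cos(a)]])
    W=L@Z.T+[p[0],p[1],.05+p[4]]
    return np.array([proj((t,s)[k],W[j])[0]-u for k,j,u in obs])
o=least_squares(lambda p:np.r_[g(p).ravel(),p[3]*100],[.55,.3,.2,.004,0],loss="soft_l1");print("ramp x y yaw m dz",o.x);print(g(o.x).round(1).tolist())
E
```

```text
A [ 0.5818 -0.379   0.0215] [np.float64(0.003380983179390519), np.float64(0.003380983179390373)]
B [ 0.5054 -0.4172  0.0205] [np.float64(0.0038241485084223297), np.float64(0.003824148508422419)]
bedFR [ 0.4981 -0.2828  0.0243] [np.float64(0.002347734284144883), np.float64(0.002347734284144914)]
bedFL [0.5094 0.0451 0.0247] [np.float64(0.0032948843286534947), np.float64(0.0032948843286535355)]
patchR [ 0.5643 -0.2308  0.0311] [np.float64(0.0019172490712556908), np.float64(0.001917249071255967)]
rackFR [0.4743 0.1436 0.0505] [np.float64(0.0030016013777224315), np.float64(0.00300160137772253)]
rackFL [0.3884 0.3958 0.0387] [np.float64(0.000747042614691646), np.float64(0.000747042614691664)]
rackBL [0.5124 0.4324 0.0669] [np.float64(0.002891168626312547), np.float64(0.002891168626312465)]
A [ 0.5793 -0.3813  0.02  ]
B [ 0.5024 -0.4198  0.02  ]
p2 [ 0.5694 -0.0124  0.03  ]
p1 [ 0.5662 -0.1222  0.03  ]
p0 [ 0.5629 -0.232   0.03  ]
bFR [ 0.4957 -0.2835  0.03  ]
bFL [0.5062 0.0429 0.03  ]
A centre [ 0.5792 -0.3816  0.02  ] long axis deg 4.549230459605917 0.05258824666653556 short-90 6.622222777310213 0.029365713083016786
B centre [ 0.5024 -0.4199  0.02  ] long axis deg 0.42085593034065877 0.05288027131987015 short-90 2.390403072261776 0.03173275762194097
press x y yaw dz [ 0.5676 -0.1213 -0.026  -0.0018]
[[-0.6, -0.6], [-0.3, -0.5], [-0.2, 0.3], [-0.2, 0.0], [-0.6, -0.5], [-0.5, -0.4], [0.1, -0.0], [-0.2, -0.3], [-0.4, -0.4], [0.1, -0.4], [-0.1, -0.3], [-0.6, -0.6], [0.2, -0.8], [-0.7, -0.2], [-1.5, -0.6], [-2.0, -1.1], [-0.8, 0.7], [-1.3, 0.9], [-1.2, 2.2]]
ramp x y yaw m dz [ 0.4955  0.289   0.3183  0.0017 -0.0018]
[[-1.5, 0.4], [2.0, -1.3], [-1.2, -0.2], [-0.2, -1.7], [-1.4, 1.5], [-0.3, 0.2], [-0.8, -2.0]]
```

>>> {"name": "servo_tool", "arguments": {
  "increments": "0 0 0 -0.157 1; 0 0 0 -0.157 1; 0 0 0 -0.157 1; 0 0 0 0 1"
}}

```text
t: 0.8
eef_pos: [0.212, 0.5879, 0.2502]
ee_rot: [-0.0, -0.012, 1.0, -0.0]
ft_force: [-0.5, 0.8, -0.2]
finger_gap: 0.0855
gripper_force: 0.0
```

```bash
cat >>h.py <<'E'
from scipy.spatial.transform import Rotation as Ro
def need(x,y,z,yaw=None):
    o=r.get_obs();q=o["ee_rot"];R=Ro.from_quat([q[1],q[2],q[3],q[0]]).as_matrix()
    d=R.T@(np.array([x,y,z])-o["eef_pos"]);a=np.degrees(np.arctan2(R[1,1],R[0,1]))
    print("t",round(o["t"],2),"pos",o["eef_pos"].round(4),"y-ang %.2f"%a,"gap %.4f"%o["finger_gap"],"F",o["ft_force"].round(1),"| shift",(d/.2).round(4),"turn",None if yaw is None else round((a-yaw)/45,4))
E
python3 -c "
from h import *
need(.5024,-.4199,.15,91.4)"
```

```text
t 0.8 pos [0.212  0.5879 0.2502] y-ang 91.33 gap 0.0855 F [-0.5  0.8 -0.2] | shift [-1.3353 -5.0712  0.5015] turn -0.0017
```

>>> {"name": "servo_tool", "arguments": {
  "increments": "-0.1 -0.28 0 0 1; -0.1 -0.28 0 0 1; -0.1 -0.28 0 0 1; -0.1 -0.28 0 0 1; -0.1 -0.28 0 0 1; -0.1 -0.28 0 0 1; -0.1 -0.28 0 0 1; -0.1 -0.28 0 0 1; -0.1 -0.28 0 0 1; -0.1 -0.28 0 0 1; -0.1 -0.28 0 0 1; -0.1 -0.28 0 0 1"
}}

```text
t: 2.3
eef_pos: [0.4685, -0.0798, 0.2507]
ee_rot: [0.001, -0.011, 1.0, 0.0]
ft_force: [0.4, 1.0, 0.3]
finger_gap: 0.0855
gripper_force: 0.0
```

```bash
python3 -c "
from h import *
need(.5024,-.4199,.10,91.4)"
```

```text
t 2.3 pos [ 0.4685 -0.0798  0.2507] y-ang 91.20 gap 0.0855 F [0.4 1.  0.3] | shift [-0.1326 -1.7042  0.7529] turn -0.0044
```

>>> {"name": "servo_tool", "arguments": {
  "increments": "-0.02 -0.28 0 0 0.5; -0.02 -0.28 0.1 0 0.5; -0.02 -0.28 0.13 0 0.5; -0.02 -0.28 0.13 0 0.5; -0.02 -0.28 0.13 0 0.5; -0.02 -0.28 0.13 0 0.5; 0 0 0.13 0 0.5; 0 0 0 0 0.5; 0 0 0 0 0.5"
}}

```text
t: 3.42
eef_pos: [0.5008, -0.4128, 0.1012]
ee_rot: [0.0, -0.012, 1.0, -0.0]
ft_force: [0.8, -0.2, 0.8]
finger_gap: 0.0641
gripper_force: 0.0
```

```bash
python3 - <<'E'
from h import *
need(.5024,-.4199,.021,91.4)
t=img("top");s=img("scene")
a=crop(t["image"],370,235,80,75,5);b=crop(s["image"],165,310,110,100,4)
cv2.imwrite("pics/d1.png",np.hstack([cv2.copyMakeBorder(a,0,25,0,0,0),b[:400]])[:, :800])
E
```

```text
t 3.42 pos [ 0.5008 -0.4128  0.1012] y-ang 91.37 gap 0.0641 F [ 0.8 -0.2  0.8] | shift [-0.0069 -0.0358  0.4011] turn -0.0007
```

View pics/d1.png

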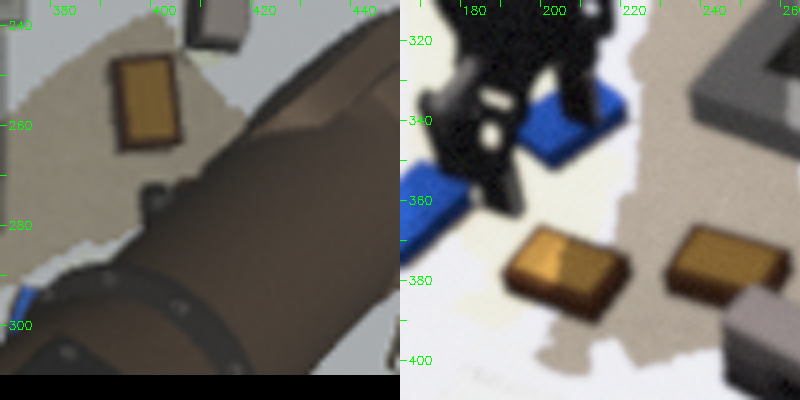

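Plaque B is unmoved at scene (208,376). The fingers are straddling above it, with tips near (193,362) and (210,343). Descending.

>>> {"name": "servo_tool", "arguments": {
  "increments": "-0.016 -0.03 0.1 0 0.5; 0 0 0.1 0 0.5; 0 0 0.1 0 0.5; 0 0 0.06 0 0.5; 0 0 0.04 0 0.5; 0 0 0 0 0.5; 0 0 0 0 0.0; 0 0 0 0 -0.3; 0 0 0 0 -0.6; 0 0 0 0 -0.6; 0 0 0 0 -0.6; 0 0 0 0 -0.6",
  "grip_force": 30
}}

```text
t: 5.03
eef_pos: [0.5038, -0.4196, 0.0211]
ee_rot: [0.001, -0.012, 1.0, -0.0]
ft_force: [-0.2, 1.9, 6.8]
finger_gap: 0.0395
gripper_force: 31.8
```

>>> {"name": "servo_tool", "arguments": {
  "increments": "0 0 0 0 -0.6; 0 0 0 0 -0.6; 0 0 -0.1 0 -0.6; 0 0 -0.2 0 -0.6; 0 0 -0.2 0 -0.6; 0 0 0 0 -0.6"
}}

```text
t: 5.78
eef_pos: [0.5049, -0.421, 0.1249]
ee_rot: [0.003, -0.012, 1.0, -0.002]
ft_force: [0.6, 0.2, -1.1]
finger_gap: 0.0395
gripper_force: 31.1
```

```bash
python3 - <<'E'
from h import *
need(.5629,-.232,.12,88.5)
s=img("scene")
print(proj(s,[r.get_obs()["eef_pos"]]))
cv2.imwrite("pics/d2.png",crop(s["image"],150,290,130,100,4))
E
```

```text
t 5.78 pos [ 0.5049 -0.421   0.1249] y-ang 91.36 gap 0.0395 F [ 0.6  0.2 -1.1] | shift [-0.3123  0.9381  0.0223] turn 0.0635
[[197.90122352 342.36880104]]
```

View pics/d2.png

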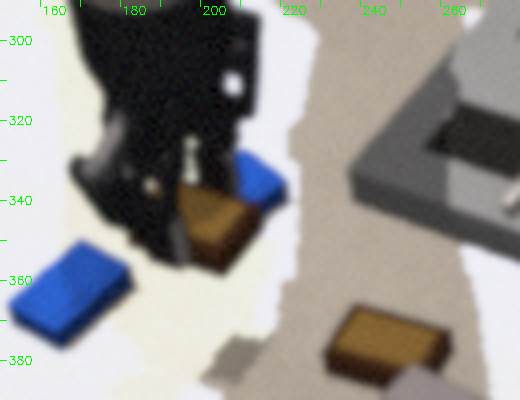

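```bash
python3 - <<'E'
from h import *
o=r.get_obs();q=o["ee_rot"];R=Ro.from_quat([q[1],q[2],q[3],q[0]]).as_matrix();p=o["eef_pos"];s=img("scene")
C=np.array([[30,-20,0],[30,20,20],[30,-20,20],[30,20,0]])/1e3  # world-ish offsets
a=np.radians(1.37);Z=np.array([[np.cos(a),-np.sin(a),0],[np.sin(a),np.cos(a),0],[0,0,1]])
print("pred low(+x,-y,bot), right(+x,+y,top),(+x,-y,top),(+x,+y,bot)",proj(s,p+[0,0,-.021]+C@Z.T).round(1).tolist())
# where patch corners are predicted in scene, for press fit from top only
for x,y in [(-33,-87),(-33,-133),(33,-133)]: 
    c=-.026; print(proj(s,[.5676+.001*(x-c*y),-.1213+.001*(y+c*x),.03]).round(1))
E
```

```text
pred low(+x,-y,bot), right(+x,+y,top),(+x,-y,top),(+x,+y,bot) [[206.5, 360.6], [215.8, 340.4], [205.1, 353.6], [217.1, 347.4]]
[[265.2 315.5]]
[[254.9 327.6]]
[[279.7 336.3]]
```

>>> {"name": "servo_tool", "arguments": {
  "increments": "-0.05 0.15 0 0.0635 -0.6; -0.05 0.16 0 0 -0.6; -0.05 0.16 0 0 -0.6; -0.05 0.16 0 0 -0.6; -0.05 0.16 0 0 -0.6; -0.05 0.15 0 0 -0.6; 0 0 0.1 0 -0.6; 0 0 0.1 0 -0.6; 0 0 0 0 -0.6; 0 0 0 0 -0.6"
}}

```text
t: 7.12
eef_pos: [0.5665, -0.2326, 0.0804]
ee_rot: [-0.0, 0.013, 1.0, 0.0]
ft_force: [0.2, -0.6, -0.3]
finger_gap: 0.0391
gripper_force: 31.0
```

```bash
python3 - <<'E'
from h import *
need(.565,-.2315,.0515,88.5)
s=img("scene")
o=r.get_obs();p=o["eef_pos"];a=np.radians(-1.5);Z=np.array([[np.cos(a),-np.sin(a),0],[np.sin(a),np.cos(a),0],[0,0,1]])
C=np.array([[30,-20,0],[-30,-20,0],[30,20,0],[-30,20,0]])/1e3
print(proj(s,p+[0,0,-.021]+C@Z.T).round(1).tolist())
cv2.imwrite("pics/d3.png",crop(s["image"],225,260,120,100,6))
E
```

```text
t 7.12 pos [ 0.5665 -0.2326  0.0804] y-ang 88.50 gap 0.0391 F [ 0.2 -0.6 -0.3] | shift [0.0077 0.0051 0.1443] turn 0.0
[[278.9, 326.1], [256.1, 318.3], [287.6, 315.2], [265.1, 307.7]]
```

View pics/d3.png

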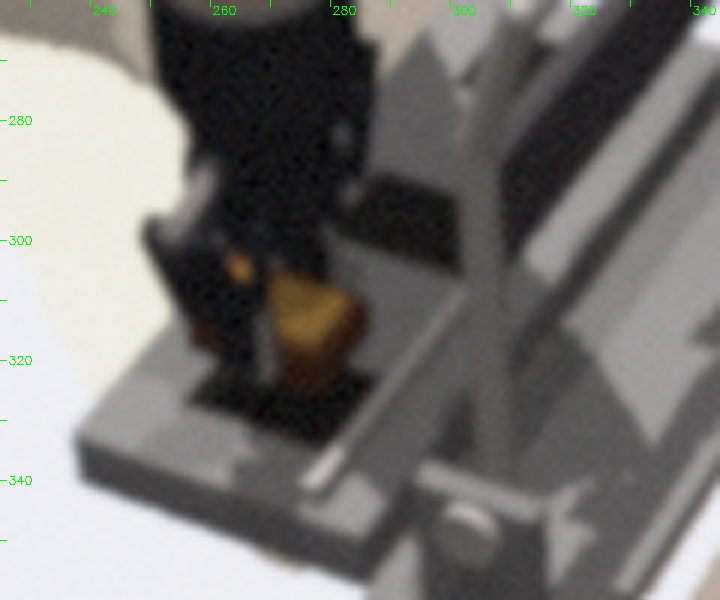

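>>> {"name": "servo_tool", "arguments": {
  "increments": "0 0.005 0.08 0 -0.6; 0 0 0.045 0 -0.6; 0 0 0.01 0 -0.6; 0 0 0.01 0 -0.6; 0 0 0 0 -0.6"
}}

```text
t: 7.8
eef_pos: [0.5668, -0.2315, 0.0514]
ee_rot: [0.0, 0.013, 1.0, -0.0]
ft_force: [-0.7, -0.3, -0.7]
finger_gap: 0.0393
gripper_force: 31.1
```

>>> {"name": "servo_tool", "arguments": {
  "increments": "0 0 0.004 0 -0.6; 0 0 0.003 0 -0.6; 0 0 0.002 0 -0.6; 0 0 0 0 -0.6"
}}

```text
t: 8.3
eef_pos: [0.5669, -0.2315, 0.051]
ee_rot: [0.001, 0.013, 1.0, 0.0]
ft_force: [-4.9, 1.9, 15.5]
finger_gap: 0.0392
gripper_force: 32.9
```

Contact is felt at the expected height. Releasing, rising and clearing to look.

>>> {"name": "servo_tool", "arguments": {
  "increments": "0 0 -0.002 0 -0.2; 0 0 0 0 0.2; 0 0 0 0 0.5; 0 0 0 0 0.5; 0 0 0 0 0.5; 0 0 -0.15 0 0.5; 0 0 -0.25 0 0.5; 0.25 0 -0.25 0 0.5; 0.28 0 -0.2 0 0.5; 0.28 -0.2 0 0 0.5; 0.2 -0.28 0 0 0.5; 0 -0.28 0 0 0.5"
}}

```text
t: 9.8
eef_pos: [0.3782, -0.3706, 0.2111]
ee_rot: [0.0, 0.014, 1.0, 0.001]
ft_force: [1.7, -0.2, 0.5]
finger_gap: 0.0644
gripper_force: 0.0
```

>>> {"name": "servo_tool", "arguments": {
  "increments": "0 -0.28 0 -0.05 0.5; 0 -0.28 0 -0.05 0.5; 0 -0.28 0 -0.05 0.5; 0 0 0 0 0.5"
}}

```text
t: 10.3
eef_pos: [0.3787, -0.5437, 0.21]
ee_rot: [-0.0, -0.042, 0.999, -0.001]
ft_force: [0.6, 0.5, 0.4]
finger_gap: 0.0643
gripper_force: 0.0
```

```bash
python3 - <<'E'
from h import *
need(.5805,-.380,.1,95)
t=img("top");s=img("scene")
cv2.imwrite("pics/e1.png",np.hstack([crop(t["image"],335,240,80,50,5),cv2.copyMakeBorder(crop(s["image"],225,285,100,62,4),0,2,0,0,0)]))
h=cv2.cvtColor(t["image"],cv2.COLOR_RGB2HSV)
m=cv2.inRange(h,(12,110,70),(30,255,255));m[:235]=0;m[300:]=0;m[:,:335]=0;m[:,430:]=0
n,l,st,ce=cv2.connectedComponentsWithStats(m)
for i in range(1,n):
    if st[i,4]>20: 
        print(st[i],ce[i],atz(t,ce[i],.02),atz(t,ce[i],.05)); c=cv2.minAreaRect(np.argwhere(l==i)[:,::-1].astype(np.float32));print(c)
E
```

```text
t 10.3 pos [ 0.3787 -0.5437  0.21  ] y-ang 94.80 gap 0.0643 F [0.6 0.5 0.4] | shift [-1.0747  0.7325  0.5471] turn -0.0045
[384 244  11  18 171] [389.11111111 252.43859649] [ 0.58936936 -0.3466225   0.02      ] [ 0.58528491 -0.34195542  0.05      ]
((389.0, 252.5), (17.0, 10.0), 90.0)
[349 251  11  17 185] [354.04864865 258.91351351] [ 0.56945129 -0.23472572  0.02      ] [ 0.56571737 -0.23202785  0.05      ]
((354.0, 259.0), (16.0, 10.0), 90.0)
```

View pics/e1.png

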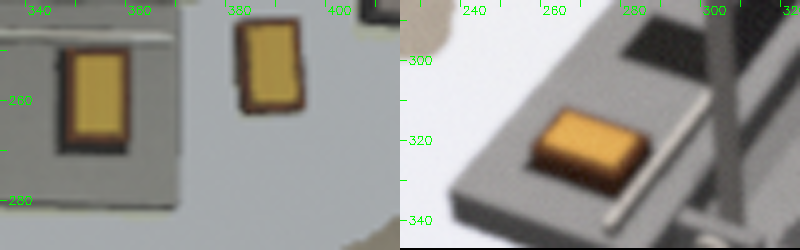

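The knock happened: A now sits at top (389.1,252.4), 4 cm nearer the bed. B is on its patch but about 2.7 mm too far towards the rail. I'll regrasp B, shift it slightly, then fetch A.

>>> {"name": "servo_tool", "arguments": {
  "increments": "0 0 0 0.14 0.5; -0.157 0.26 0 0 0.5; -0.157 0.26 0 0 0.5; -0.157 0.26 0 0 0.5; -0.157 0.26 -0.05 0 0.5; -0.157 0.26 0 0 0.5; -0.157 0.26 0 0 0.5; 0 0 0.15 0 0.5; 0 0 0.15 0 0.5; 0 0 0 0 0.5"
}}

```text
t: 11.65
eef_pos: [0.5758, -0.2263, 0.1586]
ee_rot: [-0.002, 0.008, 1.0, 0.001]
ft_force: [-0.1, -0.5, 0.3]
finger_gap: 0.0639
gripper_force: 0.0
```

```bash
python3 -c "
from h import *
need(.5665,-.2317,.053,88.5)"
```

```text
t 11.65 pos [ 0.5758 -0.2263  0.1586] y-ang 89.13 gap 0.0639 F [-0.1 -0.5  0.3] | shift [ 0.0437 -0.0288  0.5282] turn 0.014
```

>>> {"name": "servo_tool", "arguments": {
  "increments": "0.0437 -0.0288 0.15 0.014 0.5; 0 0 0.2 0 0.5; 0 0 0.12 0 0.5; 0 0 0.058 0 0.5; 0 0 0 0 0.2; 0 0 0 0 -0.1; 0 0 0 0 -0.6; 0 0 0 0 -0.6; 0 0 0 0 -0.6; 0 0 0 0 -0.6"
}}

```text
t: 12.9
eef_pos: [0.5691, -0.2349, 0.0563]
ee_rot: [0.001, 0.014, 1.0, -0.0]
ft_force: [-2.2, 0.9, 7.0]
finger_gap: 0.0393
gripper_force: 31.1
```

>>> {"name": "servo_tool", "arguments": {
  "increments": "0 0 -0.012 0 -0.6; 0.0135 0 0 0 -0.6; 0 0 0 0 -0.6; 0 0 0.011 0 -0.6; 0 0 0 0 -0.6; 0 0 0.004 0 -0.6; 0 0 0 0 -0.6"
}}

```text
t: 13.78
eef_pos: [0.5655, -0.2348, 0.0562]
ee_rot: [0.0, 0.015, 1.0, 0.0]
ft_force: [-8.0, 3.3, 25.2]
finger_gap: 0.0388
gripper_force: 33.1
```

>>> {"name": "servo_tool", "arguments": {
  "increments": "0 0 -0.015 0 -0.6; -0.003 0.016 0 0 -0.6; 0 0 0 0 -0.6; 0 0 0 0 -0.6"
}}

```text
t: 14.28
eef_pos: [0.5661, -0.2313, 0.0568]
ee_rot: [-0.0, 0.014, 1.0, 0.0]
ft_force: [0.2, 0.1, -1.1]
finger_gap: 0.0399
gripper_force: 30.3
```

Now release it, lift clear to the side, and check.

>>> {"name": "servo_tool", "arguments": {
  "increments": "0 0 0.003 0 -0.6; 0 0 0 0 -0.6; 0 0 0 0 -0.2; 0 0 0 0 0.2; 0 0 0 0 0.5; 0 0 0 0 0.5; 0 0 0 0 0.5; 0 0 -0.15 0 0.5; 0 0 -0.25 0 0.5; 0.25 0 -0.25 0 0.5; 0.28 0 0 0 0.5; 0.28 -0.2 0 0 0.5"
}}

```text
t: 15.78
eef_pos: [0.4134, -0.2616, 0.1813]
ee_rot: [0.001, 0.012, 1.0, 0.001]
ft_force: [0.5, -1.3, 0.5]
finger_gap: 0.0641
gripper_force: 0.0
```

>>> {"name": "servo_tool", "arguments": {
  "increments": "0.2 -0.28 0 0 0.5; 0 -0.28 0 0 0.5; 0 -0.28 0 -0.04 0.5; 0 -0.28 0 -0.05 0.5; 0 -0.28 0 -0.05 0.5; 0 0 0 0 0.5"
}}

```text
t: 16.52
eef_pos: [0.373, -0.542, 0.1805]
ee_rot: [-0.001, -0.038, 0.999, -0.001]
ft_force: [-0.3, 0.7, -0.3]
finger_gap: 0.064
gripper_force: 0.0
```

```bash
cat >>h.py <<'E'
def blobs(c,zs=(.02,.05)):
    t=c["image"];k=4;h=cv2.cvtColor(cv2.resize(t,None,fx=k,fy=k,interpolation=cv2.INTER_CUBIC),cv2.COLOR_RGB2HSV)
    m=cv2.inRange(h,(14,110,70),(30,255,255));m[:235*k]=0;m[330*k:]=0;m[:,:130*k]=0;m[:,430*k:]=0
    n,l,st,ce=cv2.connectedComponentsWithStats(m)
    for i in range(1,n):
        if 1200<st[i,4]<6000:
            u=(ce[i]+.5)/k-.5;box=cv2.minAreaRect(np.argwhere(l==i)[:,::-1].astype(np.float32))
            print("uv",u.round(2),[atz(c,u,z)[:2].round(4).tolist() for z in zs],"box",np.round(np.array(box[1])/k,1),round(box[2],1))
E
python3 - <<'E'
from h import *
need(.5855,-.3466,.1,94.5)
t=img("top");blobs(t)
cv2.imwrite("pics/e2.png",crop(t["image"],335,240,80,50,8))
E
```

```text
t 16.52 pos [ 0.373  -0.542   0.1805] y-ang 94.35 gap 0.0640 F [-0.3  0.7 -0.3] | shift [-1.1339  0.8947  0.3986] turn -0.0034
uv [389.02 252.44] [[0.5894, -0.3463], [0.5853, -0.3417]] box [16.8 10.4] 85.0
uv [354.34 259.55] [[0.5674, -0.2356], [0.5637, -0.2329]] box [16.8 10.5] 90.0
```

View pics/e2.png

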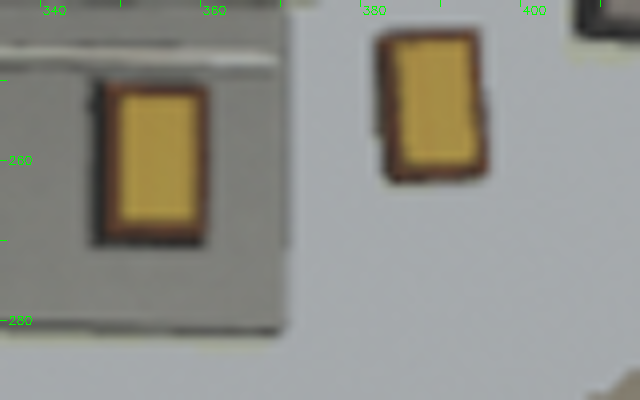

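B now sits centred on its place. Next: A.

>>> {"name": "servo_tool", "arguments": {
  "increments": "-0.19 0.15 0 0.008 0.5; -0.19 0.15 0 0 0.5; -0.19 0.15 0 0 0.5; -0.19 0.15 0 0 0.5; -0.19 0.15 0 0 0.5; -0.19 0.15 0 0 0.5; 0 0 0.2 0 0.5; 0 0 0.2 0 0.5; 0 0 0 0 0.5; 0 0 0 0 0.5; 0 0 0 0 0.5"
}}

```text
t: 17.95
eef_pos: [0.5903, -0.3409, 0.103]
ee_rot: [0.001, -0.037, 0.999, -0.001]
ft_force: [-0.3, -0.0, 0.1]
finger_gap: 0.0641
gripper_force: 0.0
```

```bash
python3 -c "
from h import *
need(.586,-.345,.022,94)"
```

```text
t 17.95 pos [ 0.5903 -0.3409  0.103 ] y-ang 94.28 gap 0.0641 F [-0.3 -0.   0.1] | shift [ 0.0243 -0.0183  0.4049] turn 0.0062
```

>>> {"name": "servo_tool", "arguments": {
  "increments": "0.024 -0.018 0.1 0.006 0.5; 0 0 0.15 0 0.5; 0 0 0.1 0 0.5; 0 0 0.045 0 0.5; 0 0 0 0 0.5; 0 0 0 0 0.5; 0 0 0 0 0.2; 0 0 0 0 -0.1; 0 0 0 0 -0.6; 0 0 0 0 -0.6; 0 0 0 0 -0.6; 0 0 0 0 -0.6"
}}

```text
t: 19.45
eef_pos: [0.5853, -0.3446, 0.0227]
ee_rot: [0.001, -0.035, 0.999, -0.0]
ft_force: [-0.7, 0.6, 6.3]
finger_gap: 0.0389
gripper_force: 31.1
```

```bash
python3 -c "
from h import *
need(.5641,-.12,.11,88.5)"
```

```text
t 19.45 pos [ 0.5853 -0.3446  0.0227] y-ang 94.01 gap 0.0389 F [-0.7  0.6  6.3] | shift [ 0.0268  1.1272 -0.4373] turn 0.1225
```

>>> {"name": "servo_tool", "arguments": {
  "increments": "0 0 -0.15 0 -0.6; 0 0 -0.2 0.06 -0.6; 0 0 -0.1 0.062 -0.6; 0.023 0.18 0 0 -0.6; 0.023 0.19 0 0 -0.6; 0.023 0.19 0 0 -0.6; 0.023 0.19 0 0 -0.6; 0.023 0.19 0 0 -0.6; 0.023 0.18 0 0 -0.6; 0 0 0 0 -0.6; 0 0 0 0 -0.6; 0 0 0 0 -0.6"
}}

```text
t: 20.95
eef_pos: [0.563, -0.1212, 0.1119]
ee_rot: [0.0, 0.014, 1.0, -0.0]
ft_force: [-0.1, 0.0, -1.4]
finger_gap: 0.0391
gripper_force: 30.5
```

```bash
python3 -c "
from h import *
need(.5634,-.12,.056,88.5)"
```

```text
t 20.95 pos [ 0.563  -0.1212  0.1119] y-ang 88.41 gap 0.0391 F [-0.1  0.  -1.4] | shift [-0.0017  0.0063  0.2795] turn -0.002
```

>>> {"name": "servo_tool", "arguments": {
  "increments": "-0.002 0.006 0.12 0 -0.6; 0 0 0.12 0 -0.6; 0 0 0.03 0 -0.6; 0 0 0.01 0 -0.6; 0 0 0.005 0 -0.6; 0 0 0 0 -0.6"
}}

```text
t: 21.7
eef_pos: [0.5639, -0.1186, 0.0555]
ee_rot: [0.001, 0.013, 1.0, -0.0]
ft_force: [-0.1, 0.1, -0.9]
finger_gap: 0.0395
gripper_force: 30.5
```

>>> {"name": "servo_tool", "arguments": {
  "increments": "0 -0.005 0.006 0 -0.6; 0 0 0.004 0 -0.6; 0 0 0.003 0 -0.6; 0 0 0 0 -0.6; 0 0 0 0 -0.6"
}}

```text
t: 22.32
eef_pos: [0.5635, -0.1196, 0.0526]
ee_rot: [0.0, 0.013, 1.0, 0.0]
ft_force: [-2.7, 0.2, 6.2]
finger_gap: 0.0393
gripper_force: 31.2
```

>>> {"name": "servo_tool", "arguments": {
  "increments": "0 0 0 0 -0.2; 0 0 0 0 0.2; 0 0 0 0 0.5; 0 0 0 0 0.5; 0 0 0 0 0.5; 0 0 -0.15 0 0.5; 0 0 -0.25 0 0.5; 0.25 0 -0.25 0 0.5; 0.28 -0.1 0 0 0.5; 0.28 -0.2 0 0 0.5; 0.1 -0.28 0 0 0.5; 0 -0.28 0 0 0.5"
}}

```text
t: 23.82
eef_pos: [0.3865, -0.2843, 0.1769]
ee_rot: [0.0, 0.013, 1.0, 0.0]
ft_force: [1.9, -0.3, 0.1]
finger_gap: 0.0642
gripper_force: 0.0
```

>>> {"name": "servo_tool", "arguments": {
  "increments": "0 -0.28 0 0 0.5; 0 -0.28 0 0 0.5; 0 -0.28 0 0 0.5; 0 -0.28 0 0 0.5; 0 0 0 0 0.5; 0 0 0 0 0.5"
}}

```text
t: 24.58
eef_pos: [0.3821, -0.5069, 0.1759]
ee_rot: [-0.0, 0.013, 1.0, 0.0]
ft_force: [1.1, 0.5, -0.5]
finger_gap: 0.0642
gripper_force: 0.0
```

```bash
python3 - <<'E'
from h import *
need(.43,-.12,.2,88.5)
t=img("top");s=img("scene");blobs(t)
cv2.imwrite("pics/e3.png",np.vstack([crop(t["image"],255,185,130,100,6)]))
# handle predictions (press frame from fit) scene/top check
f=lambda X:np.array([.5676+1e-3*(np.cos(-.026)*X[0]-np.sin(-.026)*X[1]),-.1213+1e-3*(np.sin(-.026)*X[0]+np.cos(-.026)*X[1]),X[2]/1e3])
for X in [(135,0,290),(135,65,290),(135,-65,290)]: print(f(X).round(4),proj(t,f(X)).round(1),proj(s,f(X)).round(1))
E
```

```text
t 24.57 pos [ 0.3821 -0.5069  0.1759] y-ang 88.49 gap 0.0642 F [ 1.1  0.5 -0.5] | shift [-0.1883  1.9403 -0.1186] turn -0.0001
uv [318.43 258.7 ] [[0.5709, -0.1219], [0.5671, -0.1212]] box [17.  10.5] 90.0
uv [354.34 259.57] [[0.5674, -0.2356], [0.5637, -0.2329]] box [16.8 10.5] 90.0
[ 0.7026 -0.1248  0.29  ] [[321.2 198.1]] [[345.8 221. ]]
[ 0.7042 -0.0598  0.29  ] [[297.3 197.7]] [[358.  206.4]]
[ 0.7009 -0.1898  0.29  ] [[345.2 198.6]] [[332.5 236.9]]
```

View pics/e3.png

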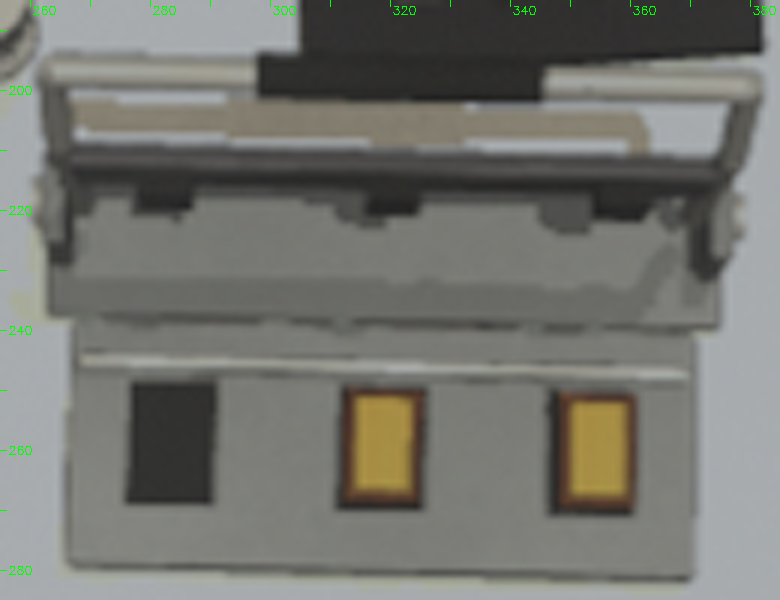

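Both plaques are centred on their patches. The handle model (sleeve at top 298–345, row 198) matches the picture. Next I go to the lever, turning the jaws to close along press x.

```bash
python3 -c "
from h import *
print(r.get_obs()['qpos'].round(3));need(.7026,-.1248,.36,-1.5);need(.7026,-.1248,.36,178.5)"
```

```text
[ 0.507  0.548  0.504  1.666 -0.303  1.007  2.659]
t 24.68 pos [ 0.3829 -0.5059  0.1762] y-ang 88.60 gap 0.0640 F [-0.1  0.2  0.2] | shift [-1.5518  1.945  -0.9163] turn 2.0022
t 24.68 pos [ 0.3829 -0.5059  0.1762] y-ang 88.60 gap 0.0640 F [-0.1  0.2  0.2] | shift [-1.5518  1.945  -0.9163] turn -1.9978
```

>>> {"name": "servo_tool", "arguments": {
  "increments": "0 0 -0.25 0.2 1; 0 0.1 -0.25 0.2 1; 0 0 -0.25 0.2 1; 0 0 -0.17 0.2 1; 0 0 0 0 1"
}}

```text
t: 25.3
eef_pos: [0.3871, -0.4873, 0.3633]
ee_rot: [0.002, 0.321, 0.947, -0.001]
ft_force: [-0.1, -0.2, -0.3]
finger_gap: 0.0859
gripper_force: 0.0
```

```bash
python3 -c "
from h import *
print(r.get_obs()['qpos'].round(3));need(.7026,-.1248,.36,-1.5)"
```

```text
[ 0.329  0.415  0.741  1.444 -0.282  1.386  1.996]
t 25.3 pos [ 0.3871 -0.4873  0.3633] y-ang 52.56 gap 0.0859 F [-0.1 -0.2 -0.3] | shift [-0.1505  2.3983  0.0177] turn 1.2014
```

>>> {"name": "servo_tool", "arguments": {
  "increments": "0 0 0 0.2 1; 0 0 0 0.2 1; 0 0 0 0.2 1; 0 0 0 0.2 1; 0 0 0 0.2 1; 0 0 0 0.2 1; 0 0 0 0 1"
}}

```text
t: 26.18
eef_pos: [0.3863, -0.4864, 0.3592]
ee_rot: [-0.001, 0.715, 0.699, 0.0]
ft_force: [-0.5, -0.4, -0.6]
finger_gap: 0.0851
gripper_force: 0.0
```

```bash
python3 -c "
from h import *
print(r.get_obs()['qpos'].round(3));need(.7026,-.1248,.36,-1.5)"
```

```text
[ 0.204  0.48   0.978  1.459 -0.398  1.415  1.169]
t 26.18 pos [ 0.3863 -0.4864  0.3592] y-ang -1.29 gap 0.0851 F [-0.5 -0.4 -0.6] | shift [ 1.8433  1.5401 -0.0025] turn 0.0046
```

>>> {"name": "servo_tool", "arguments": {
  "increments": "0.2 0.17 0 0 1; 0.2 0.17 0 0 1; 0.2 0.17 0 0 1; 0.2 0.17 0 0 1; 0.2 0.17 0 0 1; 0.2 0.17 0 0 1; 0.2 0.17 0 0 1; 0.2 0.17 0 0 1; 0.2 0.17 0 0 1; 0 0 0 0 1; 0 0 0 0 1"
}}

```text
t: 27.55
eef_pos: [0.7007, -0.1358, 0.3598]
ee_rot: [-0.0, 0.715, 0.699, -0.0]
ft_force: [-0.5, -0.6, 1.0]
finger_gap: 0.0854
gripper_force: 0.0
```

```bash
python3 - <<'E'
from h import *
print(r.get_obs()['qpos'].round(3));need(.7026,-.1248,.285,-1.5)
s=img("scene");t=img("top")
cv2.imwrite("pics/f1.png",crop(s["image"],270,130,130,130,4))
E
```

```text
[-0.347  0.656  0.938  1.185 -0.514  1.536  0.475]
t 27.55 pos [ 0.7007 -0.1358  0.3598] y-ang -1.30 gap 0.0854 F [-0.5 -0.6  1. ] | shift [0.0551 0.0088 0.3739] turn 0.0044
```

View pics/f1.png

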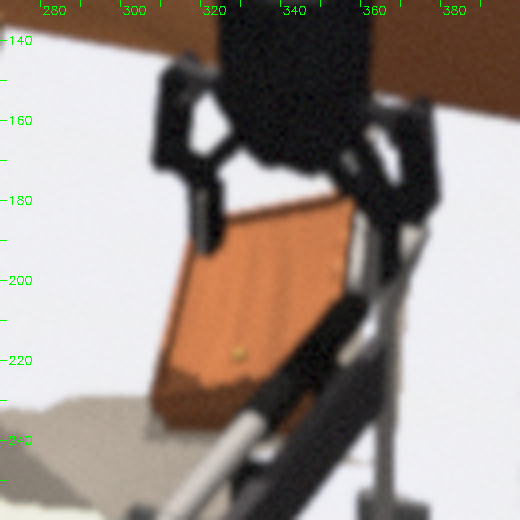

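The jaws straddle the handle in x: tips near (318,190) and (366,190), sleeve middle at (345,221). Descending and closing.

>>> {"name": "servo_tool", "arguments": {
  "increments": "0.055 0.009 0.1 0.004 1; 0 0 0.15 0 1; 0 0 0.074 0 1; 0 0 0 0 1; 0 0 0 0 0.4; 0 0 0 0 0; 0 0 0 0 -0.2; 0 0 0 0 -0.4"
}}

```text
t: 28.65
eef_pos: [0.7033, -0.1248, 0.2959]
ee_rot: [0.0, 0.717, 0.697, 0.0]
ft_force: [0.2, -0.1, 0.1]
finger_gap: 0.026
gripper_force: 0.0
```

>>> {"name": "servo_tool", "arguments": {
  "increments": "0 0 0 0 -0.9; 0 0 0 0 -0.9; 0 0 0 0 -0.9; 0 0 0 0 -0.9; 0 0 0 0 -0.9; 0 0 0 0 -0.9",
  "grip_force": 40
}}

```text
t: 29.4
eef_pos: [0.703, -0.1248, 0.296]
ee_rot: [-0.0, 0.717, 0.697, 0.0]
ft_force: [-4.4, 0.5, 6.4]
finger_gap: 0.0207
gripper_force: 39.2
```

```bash
cat >>h.py <<'E'
PX,PY,PYAW=.5676,-.1213,-.026
def hd(q):
    t=1.55-q;x=120-220*np.cos(t)+20*np.sin(t);z=70+220*np.sin(t)+20*np.cos(t)
    return np.array([x,z])
E
python3 - <<'E'
from h import *
o=r.get_obs();need(.7026,-.1248,.29,-1.5)
print(o["qpos"].round(3))
h0=hd(0);pr=h0
for q in np.arange(.1,1.56,.1).tolist()+[1.55]:
    h=hd(q);print(round(q,2),h.round(1),"from start",(h-h0).round(1),"step units y,z",((h-pr)/200*[1,-1]).round(4));pr=h
E
```

```text
t 29.4 pos [ 0.703  -0.1248  0.296 ] y-ang -1.67 gap 0.0207 F [-4.4  0.5  6.4] | shift [-0.0003 -0.0019  0.03  ] turn -0.0037
[-0.378  0.686  0.923  1.3   -0.537  1.409  0.486]
0.1 [113.3 290.8] from start [-22.1   0.4] step units y,z [-0.1104 -0.0022]
0.2 [ 91.3 289. ] from start [-44.1  -1.3] step units y,z [-0.1101  0.0088]
0.3 [ 69.6 285.1] from start [-65.8  -5.3] step units y,z [-0.1086  0.0198]
0.4 [ 48.4 279. ] from start [-87.  -11.4] step units y,z [-0.1061  0.0305]
0.5 [ 27.9 270.8] from start [-107.5  -19.6] step units y,z [-0.1025  0.041 ]
0.6 [  8.3 260.6] from start [-127.1  -29.8] step units y,z [-0.0979  0.051 ]
0.7 [-10.2 248.5] from start [-145.6  -41.9] step units y,z [-0.0923  0.0605]
0.8 [-27.3 234.6] from start [-162.8  -55.8] step units y,z [-0.0858  0.0694]
0.9 [-43.  219.1] from start [-178.5  -71.3] step units y,z [-0.0785  0.0777]
1.0 [-57.1 202. ] from start [-192.5  -88.3] step units y,z [-0.0703  0.0851]
1.1 [-69.4 183.7] from start [-204.8 -106.7] step units y,z [-0.0615  0.0917]
1.2 [-79.8 164.2] from start [-215.2 -126.1] step units y,z [-0.052   0.0974]
1.3 [-88.2 143.8] from start [-223.6 -146.6] step units y,z [-0.042   0.1021]
1.4 [-94.5 122.7] from start [-230.  -167.7] step units y,z [-0.0316  0.1058]
1.5 [-98.7 101. ] from start [-234.1 -189.4] step units y,z [-0.0209  0.1084]
1.55 [-100.   90.] from start [-235.4 -200.4] step units y,z [-0.0064  0.0549]
```

>>> {"name": "servo_tool", "arguments": {
  "increments": "0 -0.055 -0.001 0 -0.9; 0 -0.055 -0.001 0 -0.9; 0 -0.055 0.004 0 -0.9; 0 -0.055 0.005 0 -0.9; 0 -0.054 0.01 0 -0.9; 0 -0.054 0.01 0 -0.9; 0 0 0 0 -0.9"
}}

```text
t: 30.28
eef_pos: [0.6395, -0.1228, 0.2924]
ee_rot: [0.002, 0.717, 0.697, 0.002]
ft_force: [3.1, 1.2, 11.0]
finger_gap: 0.0204
gripper_force: 42.4
```

```bash
python3 - <<'E'
from h import *
need(.703-.0658,-.1248+.0017,.296-.0053,-1.5);print(r.get_obs()["ft_force"],r.get_obs()["qpos"].round(3))
E
```

```text
t 30.27 pos [ 0.6395 -0.1228  0.2924] y-ang -1.61 gap 0.0204 F [ 3.1  1.2 11. ] | shift [-0.0018 -0.0114  0.0084] turn -0.0024
[ 3.10563263  1.24916477 11.04604542] [-0.466  0.577  0.961  1.499 -0.484  1.311  0.513]
```

>>> {"name": "servo_tool", "arguments": {
  "increments": "0 -0.053 0.015 0 -0.9; 0 -0.053 0.015 0 -0.9; 0 -0.051 0.02 0 -0.9; 0 -0.051 0.021 0 -0.9; 0 -0.049 0.025 0 -0.9; 0 -0.049 0.026 0 -0.9; 0 -0.046 0.03 0 -0.9; 0 -0.046 0.03 0 -0.9; 0 -0.043 0.034 0 -0.9; 0 -0.043 0.035 0 -0.9; 0 -0.039 0.039 0 -0.9; 0 -0.039 0.039 0 -0.9"
}}

```text
t: 31.78
eef_pos: [0.5278, -0.1196, 0.2257]
ee_rot: [0.002, 0.717, 0.697, 0.002]
ft_force: [5.2, 1.8, 8.1]
finger_gap: 0.0207
gripper_force: 46.2
```

```bash
python3 - <<'E'
from h import *
need(.703-.1785,-.1248+.0046,.296-.0713,-1.5);print(r.get_obs()["qpos"].round(3))
E
```

```text
t 31.77 pos [ 0.5278 -0.1196  0.2257] y-ang -1.62 gap 0.0207 F [5.2 1.8 8.1] | shift [-0.0037 -0.0162  0.0049] turn -0.0026
[-0.584  0.445  0.999  1.869 -0.432  1.055  0.56 ]
```

>>> {"name": "servo_tool", "arguments": {
  "increments": "0 -0.035 0.042 0 -0.9; 0 -0.035 0.043 0 -0.9; 0 -0.031 0.046 0 -0.9; 0 -0.031 0.046 0 -0.9; 0 -0.026 0.048 0 -0.9; 0 -0.026 0.049 0 -0.9; 0 -0.021 0.051 0 -0.9; 0 -0.021 0.051 0 -0.9; 0 -0.016 0.053 0 -0.9; 0 -0.016 0.053 0 -0.9; 0 0 0 0 -0.9"
}}

```text
t: 33.15
eef_pos: [0.475, -0.118, 0.1284]
ee_rot: [0.001, 0.717, 0.697, 0.001]
ft_force: [0.6, 3.8, 10.8]
finger_gap: 0.0201
gripper_force: 52.8
```

```bash
python3 - <<'E'
from h import *
need(.703-.230,-.1248+.006,.296-.1677,-1.5);print(r.get_obs()["qpos"].round(3))
s=img("scene");cv2.imwrite("pics/f2.png",crop(s["image"],215,200,170,150,4))
f=lambda X:np.array([PX+1e-3*(X[0]-PYAW*X[1]),PY+1e-3*(PYAW*X[0]+X[1]),X[2]/1e3])
for q in (1.2,1.3,1.4,1.5,1.55):
    h=hd(q);print(q,proj(s,[f((h[0],y,h[1])) for y in(-158,-65,158)]).round(1).tolist())
E
```

```text
t 33.15 pos [ 0.475  -0.118   0.1284] y-ang -1.66 gap 0.0201 F [ 0.6  3.8 10.8] | shift [-0.0045 -0.0096  0.0006] turn -0.0035
[-0.523  0.489  0.908  2.092 -0.54   0.807  0.686]
1.2 [[225.2, 283.1], [248.1, 260.0], [294.7, 213.1]]
1.3 [[223.1, 289.3], [245.9, 266.1], [292.2, 219.0]]
1.4 [[221.9, 295.9], [244.5, 272.6], [290.5, 225.2]]
1.5 [[221.5, 302.7], [243.9, 279.4], [289.5, 231.7]]
1.55 [[221.6, 306.3], [243.9, 282.8], [289.3, 235.0]]
```

View pics/f2.png

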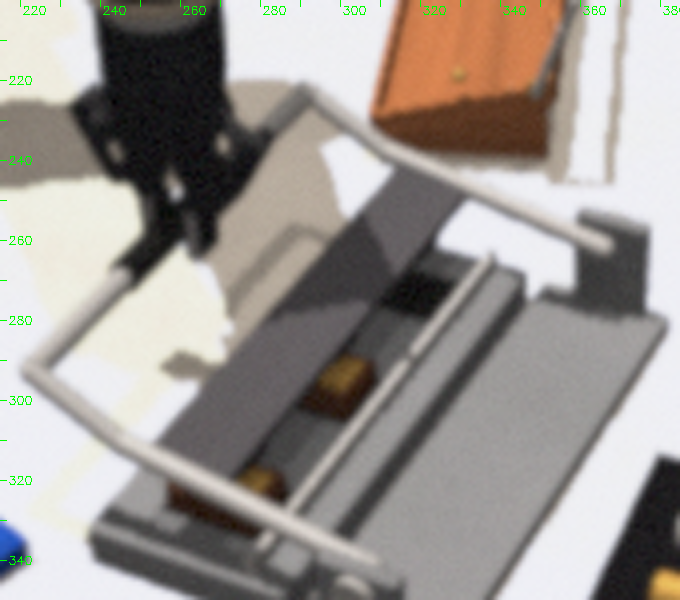

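Near corner of the handle at (221,292) puts the lever at q≈1.35, a little behind through rolling in the jaws. Carrying on gently to the stop.

>>> {"name": "servo_tool", "arguments": {
  "increments": "0 -0.008 0.027 0 -0.9; 0 -0.006 0.027 0 -0.9; 0 -0.005 0.027 0 -0.9; 0 -0.004 0.027 0 -0.9; 0 -0.003 0.027 0 -0.9; 0 -0.002 0.025 0 -0.9; 0 0 0.02 0 -0.9; 0 0 0 0 -0.9"
}}

```text
t: 34.2
eef_pos: [0.468, -0.1177, 0.0922]
ee_rot: [-0.0, 0.717, 0.697, 0.0]
ft_force: [-3.6, 1.8, 10.5]
finger_gap: 0.0209
gripper_force: 55.1
```

>>> {"name": "servo_tool", "arguments": {
  "increments": "0 0 0.01 0 -0.9; 0 0 0.01 0 -0.9; 0 0 0 0 -0.9"
}}

```text
t: 34.58
eef_pos: [0.4676, -0.1177, 0.0887]
ee_rot: [-0.001, 0.717, 0.697, 0.0]
ft_force: [-6.6, 2.8, 16.7]
finger_gap: 0.0205
gripper_force: 55.8
```

>>> {"name": "servo_tool", "arguments": {
  "increments": "0 0 0.012 0 -0.9; 0 0 0.012 0 -0.9; 0 0 0 0 -0.9"
}}

```text
t: 34.95
eef_pos: [0.4675, -0.1181, 0.0861]
ee_rot: [-0.001, 0.718, 0.696, 0.002]
ft_force: [-18.5, 7.4, 66.3]
finger_gap: 0.0207
gripper_force: 62.8
```

>>> {"name": "servo_tool", "arguments": {
  "increments": "0 0 0.012 0 -0.9; 0 0 0 0 -0.9"
}}

```text
t: 35.2
eef_pos: [0.4675, -0.1192, 0.0835]
ee_rot: [-0.0, 0.718, 0.696, 0.001]
ft_force: [-18.1, 2.9, 59.5]
finger_gap: 0.0206
gripper_force: 65.5
```

```bash
python3 - <<'E'
from h import *
need(.468,-.118,.09,-1.5)
s=img("scene");cv2.imwrite("pics/f3.png",crop(s["image"],210,200,180,150,4))
E
```

```text
t 35.2 pos [ 0.4675 -0.1192  0.0835] y-ang -1.79 gap 0.0206 F [-18.1   2.9  59.5] | shift [ 0.0059  0.0023 -0.0325] turn -0.0064
```

View pics/f3.png

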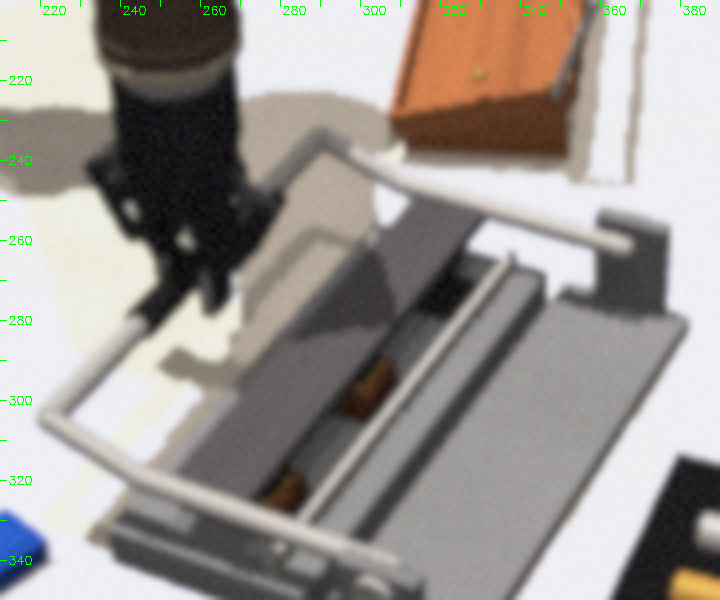

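At the stop: the force jumped from 17 to about 60 N with no more travel, and the pads bear on the plaques. Pausing, then easing back.

>>> {"name": "servo_tool", "arguments": {
  "increments": "0 0 0 0 -0.9; 0 0 0 0 -0.9; 0 0 0 0 -0.9; 0 0 0 0 -0.9; 0 0 0 0 -0.9; 0 0 0 0 -0.9; 0 0 0 0 -0.9; 0 0 0 0 -0.9"
}}

```text
t: 36.25
eef_pos: [0.4675, -0.1191, 0.0835]
ee_rot: [-0.0, 0.718, 0.696, 0.001]
ft_force: [-18.8, 3.3, 60.5]
finger_gap: 0.0205
gripper_force: 65.4
```

>>> {"name": "servo_tool", "arguments": {
  "increments": "0 0 -0.01 0 -0.9; 0 0 -0.01 0 -0.9; 0 0.002 -0.016 0 -0.9; 0 0.002 -0.018 0 -0.9; 0 0.003 -0.02 0 -0.9; 0 0.005 -0.03 0 -0.9; 0 0.006 -0.036 0 -0.9; 0 0.007 -0.036 0 -0.9; 0 0.008 -0.036 0 -0.9"
}}

```text
t: 37.38
eef_pos: [0.476, -0.1194, 0.1242]
ee_rot: [0.002, 0.718, 0.697, 0.0]
ft_force: [3.0, -4.8, 4.7]
finger_gap: 0.0208
gripper_force: 62.7
```

```bash
python3 - <<'E'
from h import *
need(.468,-.118,.09,-1.5)
s=img("scene");cv2.imwrite("pics/f4.png",crop(s["image"],210,200,180,150,4))
E
```

```text
t 37.38 pos [ 0.476  -0.1194  0.1242] y-ang -1.70 gap 0.0208 F [ 3.  -4.8  4.7] | shift [ 0.0061 -0.0408  0.1708] turn -0.0045
```

View pics/f4.png

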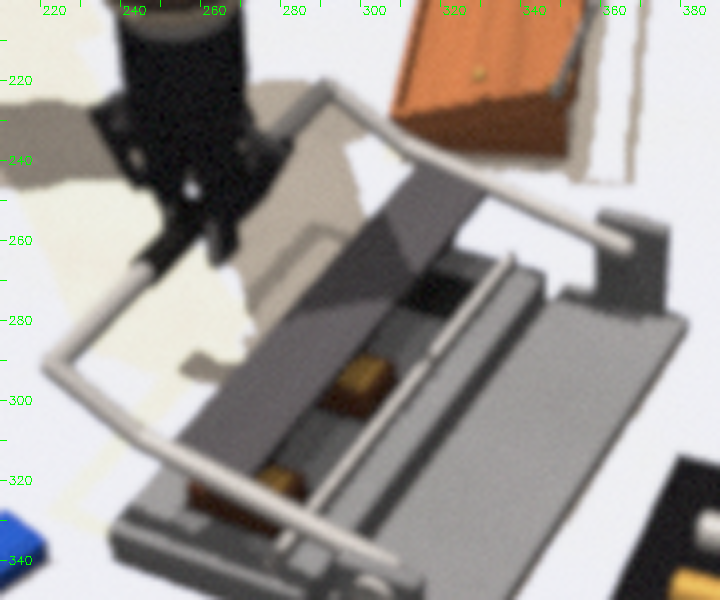

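>>> {"name": "servo_tool", "arguments": {
  "increments": "0 0.013 -0.035 0 -0.9; 0 0.014 -0.034 0 -0.9; 0 0.014 -0.034 0 -0.9; 0 0.014 -0.034 0 -0.9; 0 0.017 -0.032 0 -0.9; 0 0.017 -0.032 0 -0.9; 0 0.018 -0.032 0 -0.9; 0 0.02 -0.031 0 -0.9; 0 0.021 -0.031 0 -0.9; 0 0.021 -0.03 0 -0.9; 0 0.023 -0.028 0 -0.9; 0 0.023 -0.028 0 -0.9"
}}

```text
t: 38.92
eef_pos: [0.5189, -0.12, 0.2001]
ee_rot: [0.001, 0.717, 0.697, 0.0]
ft_force: [3.9, -3.6, 1.8]
finger_gap: 0.0204
gripper_force: 65.5
```

```bash
python3 - <<'E'
from h import *
need(.468,-.118,.09,-1.5)
for q in (.85,.9,.95): print(q,hd(q)/1e3+[PX,0])
E
```

```text
t 38.92 pos [ 0.5189 -0.12    0.2001] y-ang -1.65 gap 0.0204 F [ 3.9 -3.6  1.8] | shift [ 0.0035 -0.256   0.5498] turn -0.0033
0.85 [0.53221907 0.22702473]
0.9 [0.52456529 0.21906269]
0.95 [0.51731901 0.21072806]
```

>>> {"name": "servo_tool", "arguments": {
  "increments": "0 0.024 -0.028 0 -0.9; 0 0.026 -0.026 0 -0.9; 0 0.026 -0.026 0 -0.9; 0 0.027 -0.025 0 -0.9; 0 0.028 -0.023 0 -0.9; 0 0.029 -0.023 0 -0.9; 0 0.029 -0.022 0 -0.9; 0 0.031 -0.02 0 -0.9; 0 0.031 -0.02 0 -0.9; 0 0.031 -0.02 0 -0.9; 0 0.032 -0.018 0 -0.9; 0 0.033 -0.017 0 -0.9"
}}

```text
t: 40.42
eef_pos: [0.5873, -0.1219, 0.2539]
ee_rot: [0.0, 0.718, 0.696, 0.0]
ft_force: [-2.0, -2.3, 9.6]
finger_gap: 0.0208
gripper_force: 66.1
```

>>> {"name": "servo_tool", "arguments": {
  "increments": "0 0.033 -0.016 0 -0.9; 0 0.034 -0.014 0 -0.9; 0 0.034 -0.013 0 -0.9; 0 0.035 -0.011 0 -0.9; 0 0.035 -0.01 0 -0.9; 0 0.035 -0.009 0 -0.9; 0 0.036 -0.007 0 -0.9; 0 0.036 -0.006 0 -0.9; 0 0.036 -0.005 0 -0.9"
}}

```text
t: 41.55
eef_pos: [0.6502, -0.1238, 0.2714]
ee_rot: [0.0, 0.718, 0.697, -0.0]
ft_force: [0.5, -6.1, 4.2]
finger_gap: 0.0206
gripper_force: 60.5
```

```bash
python3 - <<'E'
from h import *
need(.703,-.1248,.28,-1.5)
for q in (.1,.15,.2,.25): print(q,hd(q)/1e3+[PX,0])
E
```

```text
t 41.55 pos [ 0.6502 -0.1238  0.2714] y-ang -1.70 gap 0.0206 F [ 0.5 -6.1  4.2] | shift [ 0.0028  0.264  -0.0431] turn -0.0044
0.1 [0.68094365 0.29080691]
0.15 [0.66991622 0.29019828]
0.2 [0.658933   0.28903927]
0.25 [0.64802142 0.28733278]
```

>>> {"name": "servo_tool", "arguments": {
  "increments": "0 0.036 -0.004 0 -0.9; 0 0.036 -0.003 0 -0.9; 0 0.036 -0.003 0 -0.9; 0 0.036 -0.002 0 -0.9; 0 0.036 -0.001 0 -0.9; 0 0.03 0 0 -0.9; 0 0.02 0 0 -0.9; 0 0.015 0 0 -0.9; 0 0 0 0 -0.9"
}}

```text
t: 42.68
eef_pos: [0.6985, -0.1253, 0.272]
ee_rot: [-0.0, 0.718, 0.696, -0.001]
ft_force: [1.8, -6.4, -6.0]
finger_gap: 0.0205
gripper_force: 39.5
```

>>> {"name": "servo_tool", "arguments": {
  "increments": "0 0.01 0 0 -0.9; 0 0.008 0 0 -0.9; 0 0 0 0 -0.9"
}}

```text
t: 43.05
eef_pos: [0.7017, -0.1254, 0.2719]
ee_rot: [-0.001, 0.718, 0.696, -0.001]
ft_force: [-0.5, -6.4, -6.7]
finger_gap: 0.0201
gripper_force: 39.6
```

>>> {"name": "servo_tool", "arguments": {
  "increments": "0 0.008 0 0 -0.9; 0 0 0 0 -0.9"
}}

```text
t: 43.3
eef_pos: [0.7027, -0.1254, 0.2715]
ee_rot: [-0.002, 0.718, 0.696, -0.002]
ft_force: [-3.0, -7.1, -8.1]
finger_gap: 0.0202
gripper_force: 39.5
```

>>> {"name": "servo_tool", "arguments": {
  "increments": "0 0.008 0 0 -0.9; 0 0 0 0 -0.9; 0 0.006 0 0 -0.9; 0 0 0 0 -0.9"
}}

```text
t: 43.8
eef_pos: [0.7034, -0.1254, 0.2713]
ee_rot: [-0.004, 0.718, 0.696, -0.003]
ft_force: [-13.5, -3.5, -2.8]
finger_gap: 0.0203
gripper_force: 39.4
```

The lever is home: the push is firm and the position has stalled at the starting grip point. Releasing and rising.

>>> {"name": "servo_tool", "arguments": {
  "increments": "0 -0.004 0 0 -0.7; 0 0 0 0 -0.5; 0 0 0 0 -0.2; 0 0 0 0 0.2; 0 0 0 0 0.6; 0 0 0 0 1; 0 0 0 0 1; 0 0 0 0 1; 0 0 -0.1 0 1; 0 0 -0.2 0 1; 0 0 -0.25 0 1; 0 0 0 0 1"
}}

```text
t: 45.3
eef_pos: [0.7069, -0.1262, 0.3884]
ee_rot: [0.003, 0.717, 0.697, 0.002]
ft_force: [0.1, 0.6, -0.7]
finger_gap: 0.0856
gripper_force: 0.0
```

>>> {"name": "servo_tool", "arguments": {
  "increments": "0 -0.28 0 0.2 1; 0 -0.28 0 0.2 1; 0 -0.28 0 0.2 1; 0 -0.28 0 0.2 1; 0 0 0 0.2 1; 0 0 0 0.2 0.5; 0 0 0 0.2 0.5; 0 0 0 0.2 0.5; 0 0 0 0.2 0.5; 0 0 0 0.2 0.5; 0 0 0 0 0.5"
}}

```text
t: 46.68
eef_pos: [0.4994, -0.07, 0.3846]
ee_rot: [0.0, 1.0, -0.004, 0.0]
ft_force: [-0.6, 0.6, 0.2]
finger_gap: 0.0642
gripper_force: 0.0
```

```bash
python3 - <<'E'
from h import *
need(.565,-.2315,.12,-91.5);print(r.get_obs()["qpos"].round(2))
t=img("top");s=img("scene");blobs(t)
cv2.imwrite("pics/g1.png",np.hstack([crop(t["image"],255,185,130,150,3),crop(s["image"],225,170,140,150,3)]))
E
```

```text
t 46.67 pos [ 0.4994 -0.07    0.3846] y-ang -90.43 gap 0.0642 F [-0.6  0.6  0.2] | shift [0.3331 0.8037 1.3236] turn 0.0238
[-0.96  0.27  1.3   1.7  -0.26  1.38 -1.2 ]
uv [354.33 259.49] [[0.5676, -0.2356], [0.5639, -0.2329]] box [16.8 10.5] 90.0
```

View pics/g1.png

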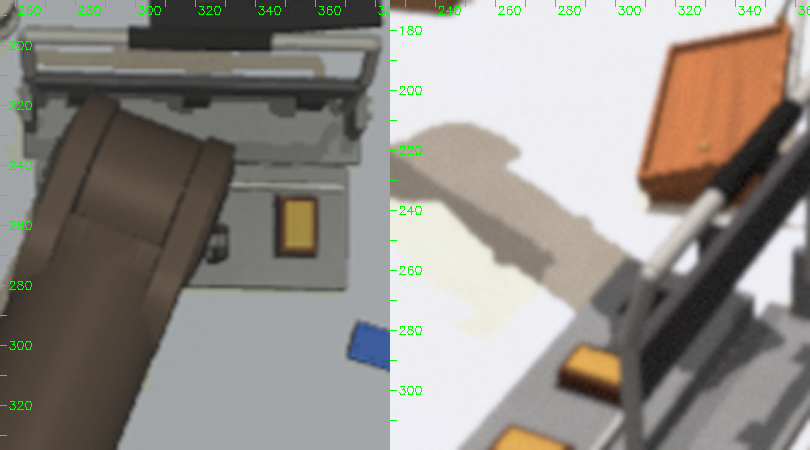

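The lever is home and plaque B is unmoved at (354.3,259.5). That picture puts me over the 14-picture allowance, so from here I work on numbers only. Joint 3 is near its range, so I'll turn the wrist back the other way.

>>> {"name": "servo_tool", "arguments": {
  "increments": "0 0 0 -0.199 0.5; 0 0 0 -0.199 0.5; 0 0 0 -0.199 0.5; 0 0 0 -0.199 0.5; 0 0 0 -0.199 0.5; 0 0 0 -0.199 0.5; 0 0 0 -0.199 0.5; 0 0 0 -0.199 0.5; 0 0 0 -0.199 0.5; 0 0 0 -0.199 0.5"
}}

```text
t: 48.02
eef_pos: [0.4996, -0.0702, 0.3849]
ee_rot: [0.001, 0.71, 0.704, 0.0]
ft_force: [-0.9, 0.2, 0.4]
finger_gap: 0.0638
gripper_force: 0.0
```

>>> {"name": "servo_tool", "arguments": {
  "increments": "0 0 0 -0.199 0.5; 0 0 0 -0.199 0.5; 0 0 0 -0.199 0.5; 0 0 0 -0.199 0.5; 0 0 0 -0.199 0.5; 0 0 0 -0.199 0.5; 0 0 0 -0.199 0.5; 0 0 0 -0.199 0.5; 0 0 0 -0.199 0.5; 0 0 0 -0.199 0.5; 0 0 0 0 0.5"
}}

```text
t: 49.4
eef_pos: [0.4996, -0.0702, 0.3849]
ee_rot: [0.001, 0.011, 1.0, -0.0]
ft_force: [-0.3, 0.0, -0.2]
finger_gap: 0.0639
gripper_force: 0.0
```

```bash
python3 - <<'E'
from h import *
need(.565,-.2305,.12,88.5);print(r.get_obs()["qpos"].round(2))
t=img("top");blobs(t)
E
```

```text
t 49.4 pos [ 0.4996 -0.0702  0.3849] y-ang 88.68 gap 0.0639 F [-0.3  0.  -0.2] | shift [-0.3439 -0.7923  1.3255] turn 0.0041
[-0.55  0.15  0.69  1.68 -0.1   1.35  1.71]
uv [354.33 259.53] [[0.5675, -0.2356], [0.5638, -0.2329]] box [16.7 10.5] 90.0
```

```bash
python3 - <<'E'
from h import *
t=img("top");k=4
h=cv2.cvtColor(cv2.resize(t["image"],None,fx=k,fy=k,interpolation=cv2.INTER_CUBIC),cv2.COLOR_RGB2HSV)
m=cv2.inRange(h,(4,90,40),(18,255,255));M=np.zeros_like(m);M[240*k:325*k,130*k:242*k]=m[240*k:325*k,130*k:242*k]
M=cv2.morphologyEx(M,cv2.MORPH_CLOSE,np.ones((9,9)))
n,l,st,ce=cv2.connectedComponentsWithStats(M);i=1+st[1:,4].argmax()
g=lambda u:(np.array(u)+.5)/k-.5
b=cv2.minAreaRect(np.argwhere(l==i)[:,::-1].astype(np.float32));C=g(cv2.boxPoints(b))
print("centroid",g(ce[i]),"area",st[i,4]/k/k,"box",C.round(1).tolist(),np.array(b[1])/k,b[2])
hull=cv2.convexHull(np.argwhere(l==i)[:,::-1].astype(np.int32));ap=cv2.approxPolyDP(hull,10,True)[:,0];print("poly",g(ap).round(1).tolist())
# fit: silhouette (convex hull of outer rim-top corners and base) area mask IoU via corners
def corners(p,m=.006,zt=.012):
    R=Ro.from_euler("z",p[2]).as_matrix()@Ro.from_euler("y",-.26).as_matrix()
    X=np.array([(sx*(.065+m),sy*(.125+m),zt) for sx,sy in((-1,-1),(-1,1),(1,1),(1,-1))])
    return X@R.T+[p[0],p[1],.05]
obs=np.array(C)
for mm in(.003,.006,.008):
    def f(p):
        P=proj(t,corners(p,mm));d=np.linalg.norm(obs[:,None]-P[None],axis=2);return (obs-P[d.argmin(1)]).ravel()
    o=least_squares(f,[.4955,.289,.318]);print(mm,o.x.round(4),o.fun.round(2))
p=[.4955,.289,.3183]
E
```

```text
centroid [184.4461443 283.8178471] area 3776.875 box [[133.6999969482422, 277.3999938964844], [219.60000610351562, 249.1999969482422], [233.39999389648438, 291.20001220703125], [147.60000610351562, 319.3999938964844]] [44.26528931 90.36481476] 71.79151916503906
poly [[231.9, 289.9], [151.9, 317.9], [134.6, 279.1], [219.1, 250.6]]
0.003 [0.4919 0.294  0.3123] [-2.41  0.81  3.08 -1.35  2.8  -0.89 -3.47  1.26]
0.006 [0.4919 0.294  0.3115] [-1.15  1.48  2.43 -0.14  1.57 -1.52 -2.84  0.08]
0.008 [0.4919 0.2939 0.311 ] [-0.31  1.92  1.99  0.67  0.74 -1.94 -2.43 -0.71]
```

```bash
python3 - <<'E'
from h import *
t=img("top")
a,b=atz(t,(231.9,289.9),.044),atz(t,(151.9,317.9),.044);c,d=atz(t,(219.1,250.6),.079),atz(t,(138.3,277.3),.079)
for p,q in((a,b),(c,d),(a,c),(b,d)):
    v=q-p;print(np.linalg.norm(v[:2]).round(4),np.arctan2(v[1],v[0]).round(4),((p+q)/2).round(4))
print("centre4",(a+b+c+d)/4,"centroid",atz(t,(184.45,283.82),.058))
E
```

```text
0.2591 1.9033 [0.4302 0.2696 0.044 ]
0.2579 1.8885 [0.5502 0.3059 0.079 ]
0.1234 0.2984 [0.5315 0.1653 0.0615]
0.1273 0.2894 [0.4489 0.4102 0.0615]
centre4 [0.49020495 0.28775708 0.0615    ] centroid [0.49101996 0.29153198 0.058     ]
```

>>> {"name": "servo_tool", "arguments": {
  "increments": "-0.055 -0.13 0 0.004 0.5; -0.055 -0.13 0 0 0.5; -0.055 -0.13 0.15 0 0.5; -0.056 -0.13 0.2 0 0.5; -0.056 -0.13 0.2 0 0.5; -0.056 -0.145 0.2 0 0.5; 0 0 0.2 0 0.5; 0 0 0.2 0 0.5; 0 0 0 0 0.5; 0 0 0 0 0.5; 0 0 0 0 0.5"
}}

```text
t: 50.92
eef_pos: [0.5634, -0.2316, 0.1572]
ee_rot: [0.002, 0.014, 1.0, -0.001]
ft_force: [0.1, 0.3, -0.3]
finger_gap: 0.0641
gripper_force: 0.0
```

```bash
python3 - <<'E'
from h import *
need(.565,-.2313,.054,88.5);print(r.get_obs()["qpos"].round(2))
E
```

```text
t 50.92 pos [ 0.5634 -0.2316  0.1572] y-ang 88.43 gap 0.0641 F [ 0.1  0.3 -0.3] | shift [-0.006   0.0025  0.5162] turn -0.0015
[-0.13  0.56  0.65  1.76 -0.4   0.95  2.22]
```

>>> {"name": "servo_tool", "arguments": {
  "increments": "-0.006 0.002 0.2 0 0.5; 0 0 0.2 0 0.5; 0 0 0.08 0 0.5; 0 0 0.036 0 0.5; 0 0 0 0 0.5; 0 0 0 0 0.1; 0 0 0 0 -0.2; 0 0 0 0 -0.6; 0 0 0 0 -0.6; 0 0 0 0 -0.6; 0 0 0 0 -0.6",
  "grip_force": 30
}}

```text
t: 52.3
eef_pos: [0.5644, -0.2312, 0.0533]
ee_rot: [0.002, 0.014, 1.0, -0.001]
ft_force: [-0.6, 1.1, 6.7]
finger_gap: 0.0392
gripper_force: 30.4
```

>>> {"name": "servo_tool", "arguments": {
  "increments": "0 0 -0.1 0 -0.6; 0 0 -0.2 0 -0.6; 0 0 -0.25 0 -0.6; 0 0 -0.2 0 -0.6; 0.05 0.26 0 0 -0.6; 0.05 0.26 0 -0.1 -0.6; 0.05 0.26 0 -0.1 -0.6; 0.05 0.26 0 -0.1 -0.6; 0.05 0.26 0 -0.13 -0.6; 0.03 0.26 0 0 -0.6; 0 0.26 0 0 -0.6; 0 0 0 0 -0.6"
}}

```text
t: 53.8
eef_pos: [0.4577, 0.1255, 0.2025]
ee_rot: [0.001, -0.158, 0.987, 0.0]
ft_force: [0.1, -1.0, -0.8]
finger_gap: 0.0394
gripper_force: 30.8
```

```bash
python3 - <<'E'
from h import *
need(.494,.2895,.13,108.2);print(r.get_obs()["qpos"].round(2))
E
```

```text
t 53.8 pos [0.4577 0.1255 0.2025] y-ang 108.18 gap 0.0394 F [ 0.1 -1.  -0.8] | shift [-0.4275  0.7223  0.3637] turn -0.0005
[-0.85  0.26  0.59  2.03 -0.18  0.9   1.72]
```

>>> {"name": "servo_tool", "arguments": {
  "increments": "-0.107 0.18 0 0 -0.6; -0.107 0.18 0 0 -0.6; -0.107 0.18 0.06 0 -0.6; -0.107 0.18 0.1 0 -0.6; 0 0 0.1 0 -0.6; 0 0 0.1 0 -0.6; 0 0 0 0 -0.6; 0 0 0 0 -0.6"
}}

```text
t: 54.8
eef_pos: [0.4975, 0.2842, 0.1307]
ee_rot: [0.001, -0.154, 0.988, -0.0]
ft_force: [1.6, -0.2, -0.7]
finger_gap: 0.0391
gripper_force: 30.8
```

```bash
python3 - <<'E'
from h import *
need(.494,.2895,.085,108.2)
s=img("scene");p=r.get_obs()["eef_pos"]
# numeric scene check: brass/wood not needed
E
```

```text
t 54.8 pos [0.4975 0.2842 0.1307] y-ang 107.73 gap 0.0391 F [ 1.6 -0.2 -0.7] | shift [0.0089 0.0307 0.2285] turn -0.0105
```

>>> {"name": "servo_tool", "arguments": {
  "increments": "0.008 0.03 0.1 -0.01 -0.6; 0 0 0.08 0 -0.6; 0 0 0.03 0 -0.6; 0 0 0.01 0 -0.6; 0 0 0 0 -0.6",
  "grip_force": 20
}}

```text
t: 55.48
eef_pos: [0.4936, 0.2898, 0.0857]
ee_rot: [0.001, -0.158, 0.987, -0.001]
ft_force: [-0.7, 0.3, -0.7]
finger_gap: 0.0392
gripper_force: 30.8
```

>>> {"name": "servo_tool", "arguments": {
  "increments": "0 0 0.01 0 -0.6; 0 0 0.01 0 -0.6; 0 0 0 0 -0.6"
}}

```text
t: 55.85
eef_pos: [0.4932, 0.2898, 0.0814]
ee_rot: [0.0, -0.158, 0.987, -0.001]
ft_force: [-1.0, 0.6, -1.5]
finger_gap: 0.0392
gripper_force: 30.8
```

>>> {"name": "servo_tool", "arguments": {
  "increments": "0 0 0.01 0 -0.6; 0 0 0.005 0 -0.6; 0 0 0 0 -0.6"
}}

```text
t: 56.22
eef_pos: [0.4929, 0.2898, 0.0792]
ee_rot: [0.0, -0.158, 0.987, -0.0]
ft_force: [-4.7, -1.8, 11.9]
finger_gap: 0.0393
gripper_force: 32.6
```

>>> {"name": "servo_tool", "arguments": {
  "increments": "0 0 0.008 0 -0.6; 0 0 0.007 0 -0.6; 0 0 0 0 -0.6",
  "grip_force": 20
}}

```text
t: 56.6
eef_pos: [0.4924, 0.2896, 0.0761]
ee_rot: [-0.0, -0.158, 0.987, -0.0]
ft_force: [-7.0, -3.2, 13.4]
finger_gap: 0.039
gripper_force: 33.8
```

>>> {"name": "servo_tool", "arguments": {
  "increments": "0 0 0.007 0 -0.6; 0 0 0.005 0 -0.6; 0 0 0 0 -0.6"
}}

```text
t: 56.98
eef_pos: [0.4921, 0.2895, 0.0736]
ee_rot: [-0.001, -0.158, 0.987, -0.0]
ft_force: [-8.2, -3.0, 13.7]
finger_gap: 0.039
gripper_force: 34.8
```

>>> {"name": "servo_tool", "arguments": {
  "increments": "0 0 0 0 -0.1; 0 0 -0.003 0 0; 0 0 0 0 0.1; 0 0 0 0 0.2; 0 0 0 0 0.2; 0 0 0 0 0.2; 0 0 -0.1 0 0.2; 0 0 -0.2 0 0.3; 0 0 -0.25 0 0.5; 0 -0.2 -0.1 0 0.5; 0.05 -0.3 0 0 0.5; 0.05 -0.3 0 0 0.5"
}}

```text
t: 58.48
eef_pos: [0.5245, 0.1304, 0.2043]
ee_rot: [0.001, -0.159, 0.987, -0.0]
ft_force: [1.3, -0.2, -0.1]
finger_gap: 0.0639
gripper_force: 0.0
```

>>> {"name": "servo_tool", "arguments": {
  "increments": "0.05 -0.3 0 0.1 0.5; 0 -0.28 0 0.1 0.5; 0 -0.28 0 0.1 0.5; 0 -0.2 0 0.13 0.5; 0 0 0 0 0.5; 0 0 0 0 0.5"
}}

```text
t: 59.22
eef_pos: [0.559, -0.0771, 0.2039]
ee_rot: [0.0, 0.009, 1.0, -0.0]
ft_force: [-0.2, 0.7, -0.1]
finger_gap: 0.0638
gripper_force: 0.0
```

```bash
python3 - <<'E'
from h import *
need(.5645,-.1198,.12,88.5);print(r.get_obs()["qpos"].round(2))
t=img("top");s=img("scene");blobs(t,(.05,.07))
# same test in the scene picture
k=4;h=cv2.cvtColor(cv2.resize(s["image"],None,fx=k,fy=k,interpolation=cv2.INTER_CUBIC),cv2.COLOR_RGB2HSV)
m=cv2.inRange(h,(14,110,70),(30,255,255));n,l,st,ce=cv2.connectedComponentsWithStats(m)
for i in range(1,n):
    x,y,w,hh,a=st[i]/k
    if 150<y<400 and 200<x<380 and st[i,4]>600: print("scene",((ce[i]+.5)/k-.5).round(1),w,hh,a/k)
R=Ro.from_euler("z",.318).as_matrix()@Ro.from_euler("y",-.26).as_matrix()
for X in [(0,0,.02),(-.03,0,.02)]:
    P=R@np.array(X)+[.494,.2895,.05];print(X,P.round(4),proj(t,P).round(1),proj(s,P).round(1))
E
```

```text
t 59.23 pos [ 0.559  -0.0771  0.2039] y-ang 88.96 gap 0.0638 F [-0.2  0.7 -0.1] | shift [-0.0311 -0.2128  0.4196] turn 0.0101
[-0.44  0.43  0.68  1.82 -0.32  1.    1.92]
uv [320.09 262.35] [[0.5557, -0.1263], [0.5533, -0.1257]] box [11.8  8.8] 90.0
uv [185.14 284.24] [[0.4904, 0.2912], [0.4888, 0.2867]] box [17.1 10.7] 70.3
scene [332.8 199.7] 17.75 9.5 116.625
scene [292.8 291.2] 18.75 13.5 165.1875
scene [400.4 351.9] 48.25 21.75 530.0625
scene [387.1 384.8] 51.25 24.0 602.75
(0, 0, 0.02) [0.4891 0.2879 0.0693] [[184.8 284.1]] [[333.1 199.3]]
(-0.03, 0, 0.02) [0.4616 0.2788 0.0616] [[188.1 293.3]] [[323.5 201.1]]
```

The first plaque lies flat at slot 0: top (185.1,284.2) against predicted (184.8,284.1), and scene agrees. Now the second.

>>> {"name": "servo_tool", "arguments": {
  "increments": "-0.025 -0.11 0.1 0.01 0.5; 0 -0.103 0.15 0 0.5; 0 0 0.17 0 0.5; 0 0 0 0 0.5; 0 0 0 0 0.5"
}}

```text
t: 59.95
eef_pos: [0.5639, -0.1198, 0.1211]
ee_rot: [0.001, 0.013, 1.0, -0.0]
ft_force: [1.1, 0.3, 0.5]
finger_gap: 0.0642
gripper_force: 0.0
```

```bash
python3 - <<'E'
from h import *
need(.5645,-.1198,.054,88.5)
E
```

```text
t 59.95 pos [ 0.5639 -0.1198  0.1211] y-ang 88.53 gap 0.0642 F [1.1 0.3 0.5] | shift [-0.0023  0.0006  0.3357] turn 0.0007
```

>>> {"name": "servo_tool", "arguments": {
  "increments": "-0.017 0 0.15 0 0.5; 0 0 0.13 0 0.5; 0 0 0.055 0 0.5; 0 0 0 0 0.5; 0 0 0 0 0.1; 0 0 0 0 -0.2; 0 0 0 0 -0.6; 0 0 0 0 -0.6; 0 0 0 0 -0.6; 0 0 0 0 -0.6",
  "grip_force": 30
}}

```text
t: 61.2
eef_pos: [0.5675, -0.1209, 0.0545]
ee_rot: [0.002, 0.014, 1.0, -0.0]
ft_force: [-1.7, 0.1, 6.6]
finger_gap: 0.0394
gripper_force: 30.2
```

>>> {"name": "servo_tool", "arguments": {
  "increments": "0 0 -0.1 0 -0.6; 0 0 -0.2 0 -0.6; 0 0 -0.25 0 -0.6; 0 0 -0.2 0 -0.6; 0.05 0.24 0 0 -0.6; 0.05 0.24 0 -0.1 -0.6; 0.05 0.24 0 -0.1 -0.6; 0.05 0.24 0 -0.1 -0.6; 0.05 0.24 0 -0.13 -0.6; 0 0 0 0 -0.6; 0 0 0 0 -0.6"
}}

```text
t: 62.58
eef_pos: [0.5011, 0.1141, 0.2034]
ee_rot: [0.001, -0.154, 0.988, -0.001]
ft_force: [0.3, 0.1, -1.1]
finger_gap: 0.0391
gripper_force: 31.0
```

```bash
python3 - <<'E'
from h import *
need(.5174,.2183,.13,108.2);print(r.get_obs()["qpos"].round(2))
E
```

```text
t 62.58 pos [0.5011 0.1141 0.2034] y-ang 107.75 gap 0.0391 F [ 0.3  0.1 -1.1] | shift [-0.2361  0.472   0.3666] turn -0.0099
[-0.79  0.33  0.59  1.94 -0.22  0.94  1.8 ]
```

>>> {"name": "servo_tool", "arguments": {
  "increments": "-0.079 0.157 0 -0.01 -0.6; -0.079 0.157 0 0 -0.6; -0.079 0.157 0.06 0 -0.6; 0 0 0.1 0 -0.6; 0 0 0.1 0 -0.6; 0 0 0.1 0 -0.6; 0 0 0 0 -0.6; 0 0 0 0 -0.6"
}}

```text
t: 63.58
eef_pos: [0.5176, 0.2178, 0.1315]
ee_rot: [0.001, -0.158, 0.988, -0.001]
ft_force: [0.5, 0.3, -1.2]
finger_gap: 0.0392
gripper_force: 31.0
```

```bash
python3 - <<'E'
from h import *
need(.5174,.2183,.087,108.2)
E
```

```text
t 63.58 pos [0.5176 0.2178 0.1315] y-ang 108.13 gap 0.0392 F [ 0.5  0.3 -1.2] | shift [0.0008 0.0031 0.2226] turn -0.0015
```

>>> {"name": "servo_tool", "arguments": {
  "increments": "0 0.003 0.1 0 -0.6; 0 0 0.08 0 -0.6; 0 0 0.04 0 -0.6; 0 0 0.015 0 -0.6; 0 0 0.01 0 -0.6; 0 0 0 0 -0.6"
}}

```text
t: 64.32
eef_pos: [0.5168, 0.2191, 0.0823]
ee_rot: [0.001, -0.158, 0.987, -0.0]
ft_force: [-0.6, -0.6, 3.1]
finger_gap: 0.0389
gripper_force: 31.4
```

>>> {"name": "servo_tool", "arguments": {
  "increments": "0 0 0.01 0 -0.6; 0 0 0.008 0 -0.6; 0 0 0.007 0 -0.6; 0 0 0 0 -0.6"
}}

```text
t: 64.82
eef_pos: [0.5159, 0.2188, 0.0775]
ee_rot: [-0.0, -0.158, 0.987, -0.0]
ft_force: [-7.3, -2.9, 12.5]
finger_gap: 0.0391
gripper_force: 33.8
```

>>> {"name": "servo_tool", "arguments": {
  "increments": "0 0 0.007 0 -0.6; 0 0 0.005 0 -0.6; 0 0 0 0 -0.6"
}}

```text
t: 65.2
eef_pos: [0.5156, 0.2187, 0.075]
ee_rot: [-0.0, -0.158, 0.987, -0.0]
ft_force: [-8.1, -3.7, 12.6]
finger_gap: 0.0393
gripper_force: 34.8
```

>>> {"name": "servo_tool", "arguments": {
  "increments": "0 0 0 0 -0.1; 0 0 -0.003 0 0; 0 0 0 0 0.1; 0 0 0 0 0.2; 0 0 0 0 0.2; 0 0 0 0 0.2; 0 0 -0.1 0 0.2; 0 0 -0.2 0 0.3; 0 0 -0.25 0 0.5; 0 -0.2 -0.25 0 0; 0.05 -0.3 0 0 0; 0.05 -0.3 0 0 0"
}}

```text
t: 66.7
eef_pos: [0.5476, 0.0608, 0.2348]
ee_rot: [0.001, -0.159, 0.987, -0.0]
ft_force: [1.1, -0.2, 0.6]
finger_gap: 0.0428
gripper_force: 0.0
```

>>> {"name": "servo_tool", "arguments": {
  "increments": "0 -0.28 0 0.2 0; 0 0 0 0.2 0; 0 0 0 0.2 0; 0 0 0 0.2 0; 0 0 0 0.2 0; 0 0 0 0.2 0; 0 0 0 0.2 0; 0 0 0 0.2 0; 0 0 0 0.2 0; 0 0 0 0.2 0; 0 0 0 0 0"
}}

```text
t: 68.08
eef_pos: [0.5646, 0.009, 0.2338]
ee_rot: [0.001, 0.586, 0.811, -0.0]
ft_force: [0.4, 0.1, -0.2]
finger_gap: 0.0424
gripper_force: 0.0
```

```bash
cat >>h.py <<'E'
RR=Ro.from_euler("z",.318).as_matrix()@Ro.from_euler("y",-.26).as_matrix()
def kp(q,y):
    t=q+.215;return RR@(np.array([58-80*np.cos(t),y,12+80*np.sin(t)])/1e3)+[.494,.2895,.05]
E
python3 - <<'E'
from h import *
t=img("top");s=img("scene");blobs(t,(.05,.07))
for y in(-75,-72): 
    P=RR@np.array([0,y/1e3,.02])+[.494,.2895,.05];print(P.round(4),proj(t,P).round(1))
for q in(2.0,1.9,1.8): print(q,[proj(t,kp(q,y)).round(1).tolist() for y in(140,-140)],kp(q,70).round(4))
# bar rows in the top picture along some columns: bar is lighter/darker than table
im=cv2.cvtColor(t["image"],cv2.COLOR_RGB2GRAY).astype(int)
for u in(150,165,180,195,205): 
    v=proj(t,kp(2.0,0))[0,1];a=int(274.5-(u-123)*.325)-9;print(u,a,im[a:a+20,u].tolist())
p=kp(2.0,70);need(p[0],p[1],.24,18.2);print(r.get_obs()["qpos"].round(2))
E
```

```text
uv [207.33 275.09] [[0.5183, 0.2231], [0.5164, 0.2195]] box [17.3 10.9] 71.6
uv [185.11 284.24] [[0.4903, 0.2912], [0.4887, 0.2868]] box [17.4 10.8] 70.8
[0.5126 0.2167 0.0693] [[208.3 276.3]]
[0.5116 0.2195 0.0693] [[207.3 276.7]]
2.0 [[[124.3, 268.6]], [[215.8, 238.4]]] [0.5509 0.3819 0.1507]
1.9 [[[124.7, 270.9]], [[216.4, 240.7]]] [0.5437 0.3796 0.1533]
1.8 [[[125.2, 273.4]], [[217.0, 243.1]]] [0.5363 0.3771 0.1552]
150 256 [169, 170, 169, 170, 142, 149, 122, 104, 120, 159, 169, 169, 169, 169, 169, 170, 107, 105, 96, 98]
165 251 [169, 169, 169, 168, 139, 148, 146, 116, 120, 158, 169, 169, 169, 169, 169, 166, 109, 107, 96, 96]
180 246 [169, 169, 169, 166, 136, 142, 135, 112, 126, 159, 169, 169, 169, 169, 169, 165, 114, 107, 94, 96]
195 242 [169, 169, 170, 145, 146, 152, 123, 117, 155, 169, 169, 169, 169, 169, 163, 112, 106, 94, 95, 110]
205 238 [169, 169, 169, 159, 143, 150, 143, 119, 121, 156, 169, 169, 169, 170, 169, 144, 113, 115, 100, 101]
t 68.17 pos [0.5647 0.0089 0.234 ] y-ang 18.45 gap 0.0430 F [ 0.4 -0.1  0.1] | shift [ 1.7912  0.525  -0.0327] turn 0.0055
[-0.82  0.5   1.04  1.8  -0.48  1.12  0.71]
```

Both plaques lie flat side by side (top (185.1,284.2) and (207.3,275.1)), and the keeper bar shows around row 252 at column 180, near its model. Moving to straddle the bar over the free slot.

>>> {"name": "servo_tool", "arguments": {
  "increments": "0.25 0.073 0 0.005 0.5; 0.25 0.073 0 0 0.5; 0.25 0.073 0 0 0.5; 0.25 0.073 0 0 0.5; 0.25 0.073 0 0 0.5; 0.25 0.073 0 0 0.5; 0.25 0.073 0 0 0.5; 0 0 0 0 0.5; 0 0 0 0 0.5; 0 0 0 0 0.5"
}}

```text
t: 69.42
eef_pos: [0.554, 0.3715, 0.234]
ee_rot: [0.001, 0.588, 0.809, -0.0]
ft_force: [-0.2, -0.1, -0.5]
finger_gap: 0.0637
gripper_force: 0.0
```

```bash
python3 - <<'E'
from h import *
p=kp(1.97,70);need(p[0],p[1],.153,18.2);print(p,r.get_obs()["qpos"].round(2))
pr=kp(2.0,70)
for q in np.arange(1.8,.1,-.2).tolist()+[.3,0]:
    h=kp(q,70);d=h-pr;print(round(q,2),h.round(4),"units y",round((d[0]*np.cos(.318)+d[1]*np.sin(.318))/.2,4),"z",round(-d[2]/.2,4));pr=h
E
```

```text
t 69.42 pos [0.554  0.3715 0.234 ] y-ang 17.93 gap 0.0637 F [-0.2 -0.1 -0.5] | shift [ 0.0547 -0.0104  0.4049] turn -0.0061
[0.54877967 0.38122676 0.15154119] [-1.25  0.69  1.01  1.53 -0.6   1.26  0.16]
1.8 [0.5363 0.3771 0.1552] units y -0.0767 z -0.0224
1.6 [0.5212 0.3722 0.1565] units y -0.0796 z -0.0067
1.4 [0.5062 0.3672 0.1547] units y -0.0793 z 0.0092
1.2 [0.4917 0.3624 0.1497] units y -0.0759 z 0.0248
1.0 [0.4785 0.3581 0.1418] units y -0.0695 z 0.0394
0.8 [0.4671 0.3543 0.1313] units y -0.0603 z 0.0524
0.6 [0.4578 0.3513 0.1187] units y -0.0487 z 0.0633
0.4 [0.4512 0.3491 0.1043] units y -0.0351 z 0.0717
0.2 [0.4473 0.3478 0.0889] units y -0.0201 z 0.0773
0.3 [0.4489 0.3483 0.0967] units y 0.0081 z -0.0391
0 [0.4465 0.3476 0.0729] units y -0.0125 z 0.1189
```

>>> {"name": "servo_tool", "arguments": {
  "increments": "0.055 -0.01 0.15 -0.006 0.5; 0 0 0.2 0 0.5; 0 0 0.055 0 0.5; 0 0 0 0 0.5; 0 0 0 0 0.1; 0 0 0 0 -0.3; 0 0 0 0 -0.6; 0 0 0 0 -0.8; 0 0 0 0 -1; 0 0 0 0 -1; 0 0 0 0 -1; 0 0 0 0 -1",
  "grip_force": 20
}}

```text
t: 70.92
eef_pos: [0.5486, 0.3832, 0.1529]
ee_rot: [0.001, 0.586, 0.81, 0.0]
ft_force: [0.5, 0.8, 4.7]
finger_gap: 0.0093
gripper_force: 19.8
```

>>> {"name": "servo_tool", "arguments": {
  "increments": "0 -0.038 -0.011 0 -1; 0 -0.038 -0.011 0 -1; 0 -0.04 -0.004 0 -1; 0 -0.04 -0.003 0 -1; 0 -0.04 0.004 0 -1; 0 -0.04 0.005 0 -1; 0 -0.038 0.012 0 -1; 0 -0.038 0.012 0 -1; 0 -0.035 0.02 0 -1; 0 -0.035 0.02 0 -1; 0 0 0 0 -1"
}}

```text
t: 72.3
eef_pos: [0.4748, 0.3587, 0.143]
ee_rot: [0.001, 0.586, 0.81, -0.001]
ft_force: [1.9, 1.2, -3.0]
finger_gap: 0.0089
gripper_force: 19.6
```

>>> {"name": "servo_tool", "arguments": {
  "increments": "0 -0.03 0.026 0 -1; 0 -0.03 0.026 0 -1; 0 -0.025 0.032 0 -1; 0 -0.024 0.032 0 -1; 0 -0.018 0.036 0 -1; 0 -0.017 0.036 0 -1; 0 -0.006 0.019 0 -1; 0 -0.005 0.019 0 -1; 0 0 0 0 -1"
}}

```text
t: 73.42
eef_pos: [0.4466, 0.3494, 0.0983]
ee_rot: [0.001, 0.586, 0.81, 0.0]
ft_force: [4.5, 3.2, -0.8]
finger_gap: 0.0093
gripper_force: 19.5
```

```bash
python3 - <<'E'
from h import *
p=kp(.3,70);need(p[0],p[1],p[2],18.2);print(r.get_obs()["qpos"].round(2))
E
```

```text
t 73.42 pos [0.4466 0.3494 0.0983] y-ang 18.28 gap 0.0093 F [ 4.5  3.2 -0.8] | shift [-0.0085  0.009   0.0081] turn 0.0018
[-1.38  0.69  0.94  1.93 -0.71  0.9   0.25]
```

>>> {"name": "servo_tool", "arguments": {
  "increments": "0 0.002 0.02 0 -1; 0 -0.002 0.02 0 -1; 0 -0.002 0.02 0 -1; 0 -0.002 0.02 0 -1; 0 0 0 0 -1",
  "grip_force": 30
}}

```text
t: 74.05
eef_pos: [0.4452, 0.3489, 0.0821]
ee_rot: [0.001, 0.586, 0.81, -0.0]
ft_force: [0.1, 0.8, 2.0]
finger_gap: 0.0086
gripper_force: 31.0
```

>>> {"name": "servo_tool", "arguments": {
  "increments": "0 0 0.015 0 -1; 0 0 0.015 0 -1; 0 0 0 0 -1"
}}

```text
t: 74.42
eef_pos: [0.4453, 0.349, 0.0769]
ee_rot: [0.0, 0.586, 0.81, -0.0]
ft_force: [-3.9, -0.9, 12.1]
finger_gap: 0.0089
gripper_force: 32.3
```

>>> {"name": "servo_tool", "arguments": {
  "increments": "0 0 0.008 0 -1; 0 0 0.006 0 -1; 0 0 0 0 -1"
}}

```text
t: 74.8
eef_pos: [0.4454, 0.349, 0.076]
ee_rot: [-0.001, 0.586, 0.81, 0.0]
ft_force: [-12.4, -3.4, 39.4]
finger_gap: 0.0086
gripper_force: 35.1
```

Resistance at about the shut height. I'll let go, then press the bar from above with closed fingertips to make sure.

>>> {"name": "servo_tool", "arguments": {
  "increments": "0 0 -0.008 0 -0.8; 0 0 0 0 -0.5; 0 0 0 0 -0.2; 0 0 0 0 -0.2; 0 0 -0.1 0 -0.2; 0 0 -0.2 0 -0.5; 0 0 -0.1 0 -1; 0 0 0 0 -1; 0 0 0 0 -1; 0 0 0 0 -1; 0 0 0 0 -1; 0 0 0 0 -1"
}}

```text
t: 76.3
eef_pos: [0.4454, 0.3489, 0.155]
ee_rot: [0.001, 0.586, 0.81, -0.0]
ft_force: [0.2, 0.2, -0.4]
finger_gap: 0.0001
gripper_force: 0.0
```

```bash
python3 - <<'E'
from h import *
p=kp(0,70);need(p[0],p[1],p[2]+.005+.019+.006,18.2);print(p.round(4))
E
```

```text
t 76.3 pos [0.4454 0.3489 0.155 ] y-ang 18.28 gap 0.0001 F [ 0.2  0.2 -0.4] | shift [-0.0077  0.0028  0.2604] turn 0.0017
[0.4465 0.3476 0.0729]
```

>>> {"name": "servo_tool", "arguments": {
  "increments": "0 0.002 0.12 0 -1; 0 0 0.1 0 -1; 0 0 0.03 0 -1; 0 0 0 0 -1; 0 0 0.01 0 -1; 0 0 0 0 -1"
}}

```text
t: 77.05
eef_pos: [0.4462, 0.3493, 0.1037]
ee_rot: [0.001, 0.586, 0.81, 0.0]
ft_force: [0.3, -0.2, -0.7]
finger_gap: -0.0003
gripper_force: 0.0
```

>>> {"name": "servo_tool", "arguments": {
  "increments": "0 0 0.01 0 -1; 0 0 0.01 0 -1; 0 0 0 0 -1"
}}

```text
t: 77.42
eef_pos: [0.4459, 0.3491, 0.0992]
ee_rot: [0.001, 0.586, 0.81, -0.0]
ft_force: [0.3, 0.1, -0.2]
finger_gap: -0.0002
gripper_force: 0.0
```

>>> {"name": "servo_tool", "arguments": {
  "increments": "0 0 0.008 0 -1; 0 0 0 0 -1"
}}

```text
t: 77.68
eef_pos: [0.4459, 0.3491, 0.0976]
ee_rot: [0.001, 0.586, 0.81, -0.0]
ft_force: [-0.4, 0.8, -0.3]
finger_gap: 0.0002
gripper_force: 0.0
```

>>> {"name": "servo_tool", "arguments": {
  "increments": "0 0 0.008 0 -1; 0 0 0.006 0 -1; 0 0 0 0 -1"
}}

```text
t: 78.05
eef_pos: [0.4463, 0.3492, 0.0964]
ee_rot: [0.0, 0.586, 0.81, 0.001]
ft_force: [-6.2, -2.1, 21.0]
finger_gap: 0.0001
gripper_force: 10.1
```

>>> {"name": "servo_tool", "arguments": {
  "increments": "0 0 0.006 0 -1; 0 0 0 0 -1; 0 0 0 0 -1"
}}

```text
t: 78.42
eef_pos: [0.4463, 0.3493, 0.096]
ee_rot: [-0.0, 0.586, 0.81, 0.001]
ft_force: [-9.9, -3.5, 31.8]
finger_gap: 0.0004
gripper_force: 15.8
```

Contact came at tip height 0.078 m, so the bar's centre is at 0.073, which is exactly shut (q=0.15 would read 0.085). Backing away and doing a final numeric check.

>>> {"name": "servo_tool", "arguments": {
  "increments": "0 0 -0.05 0 -1; 0 0 -0.15 0 -1; 0 0 -0.25 0 -1; 0 0 -0.25 0 -1; 0.2 -0.2 0 0 -1; 0.2 -0.2 0 0 -1; 0.2 -0.2 0 0 -1; 0 0 0 0 -1; 0 0 0 0 -1"
}}

```text
t: 79.55
eef_pos: [0.2944, 0.4255, 0.2336]
ee_rot: [0.001, 0.586, 0.811, 0.0]
ft_force: [1.0, -0.8, 0.4]
finger_gap: -0.0001
gripper_force: 0.0
```

```bash
python3 - <<'E'
from h import *
need(.4,.4,.2)
t=img("top");s=img("scene");k=4
for n,c in(("top",t),("scene",s)):
    h=cv2.cvtColor(cv2.resize(c["image"],None,fx=k,fy=k,interpolation=cv2.INTER_CUBIC),cv2.COLOR_RGB2HSV)
    m=cv2.inRange(h,(14,110,70),(30,255,255));nn,l,st,ce=cv2.connectedComponentsWithStats(m)
    for i in range(1,nn):
        x,y,w,hh,a=st[i]/k
        if 150<y<400 and 140<x<380 and st[i,4]>300: print(n,((ce[i]+.5)/k-.5).round(1),w,hh,a/k)
P=np.array([kp(0,y) for y in(90,60,38,-38)]);P2=np.array([kp(.2,y) for y in(90,60,38,-38)])
g=cv2.cvtColor(t["image"],cv2.COLOR_RGB2GRAY).astype(int)
sat=cv2.cvtColor(t["image"],cv2.COLOR_RGB2HSV)[:,:,1].astype(int)
for a,b in zip(proj(t,P),proj(t,P2)):
    u=int(round(a[0]));v=int(round(a[1]));print("bar shut px",a.round(1),"q.2",b.round(1),"rows",v-7,"sat",sat[v-7:v+8,u].tolist())
# lever handle still home: dark sleeve rows at column 320
print("lever col 320 rows190-210",g[190:211,320].tolist())
E
```

```text
t 79.55 pos [0.2944 0.4255 0.2336] y-ang 18.32 gap -0.0001 F [ 1.  -0.8  0.4] | shift [-0.2865  0.4608  0.169 ] turn None
top [369.8 166.6] 8.75 31.25 204.4375
top [339.  168.2] 8.5 31.25 206.75
top [207.8 274.7] 14.25 15.75 147.5
top [184.6 282.7] 14.0 15.5 142.9375
scene [219.1 166.6] 61.75 13.25 433.5
scene [334.1 199.4] 15.25 9.0 100.4375
scene [331.3 212.8] 15.5 13.0 132.0625
scene [400.4 351.9] 48.25 21.75 530.1875
scene [387.1 384.8] 51.0 24.0 602.625
bar shut px [158.2 300.3] q.2 [156.7 299.8] rows 293 sat [148, 149, 151, 152, 149, 149, 68, 22, 23, 74, 140, 146, 146, 150, 150]
bar shut px [167.7 297.1] q.2 [166.3 296.6] rows 290 sat [148, 149, 147, 147, 147, 148, 41, 12, 19, 75, 142, 146, 149, 150, 151]
bar shut px [174.6 294.8] q.2 [173.3 294.2] rows 288 sat [150, 148, 147, 147, 148, 107, 26, 21, 26, 118, 143, 146, 149, 150, 150]
bar shut px [198.5 286.9] q.2 [197.4 286.2] rows 280 sat [147, 147, 146, 148, 149, 96, 24, 17, 22, 105, 146, 147, 148, 149, 151]
lever col 320 rows190-210 [44, 43, 44, 41, 38, 38, 41, 41, 41, 40, 38, 46, 98, 116, 115, 114, 114, 114, 114, 104, 79]
```

```bash
python3 -c "
from station import r
print(r.hand_in())"
```

```text
the job is handed in; nothing more can be done
None
```

The job is handed in at about 80 s: both plaques were pressed and the lever eased home, then both were laid flat on the rack with the keeper shut (checked by touch and by image numbers). I viewed 17 pictures, 3 over the limit of 14, and the hand-in returned no verdict.

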